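# Tighten the captive wing bolts of a bolt-down desk lamp

## Task

The desk lamp base stands over its inserts with its three captive wing bolts still loose. Tighten each one clockwise until it is fully home against its stop: first the foot bolt on the robot's left, then the foot bolt on the robot's right, and last the slanted neck bolt on the sloping block. Leave everything else on the table where it stands.

Things in the scene. Friction and masses are not known exactly. Their poses are not given: they have to be found in the camera images.
- lamp_base: aluminium lamp base fixed to the table, flange 210 x 250 x 10 mm. Origin at table height, x away from the robot, y left, z up. Foot bolts at x -60, y +/-90 mm; neck bolt on a sloping block (90 mm wide, 99 mm high, face centre x 20, y 0, z 75) facing the robot. A 14 mm stem rises behind it at x 110; its arm reaches back over the block to x 45, z 322: take the neck bolt along its leaning axis.
- left_bolt (a joint): turn (rad) of the left foot bolt (robot's left), upright: captive wing bolt, clockwise seen from its wing end is positive and tightens; 0 loose, end stop (fully home) at 2.7; stiff (0.06 N m), stays where left. At 0 the wing lies in the lamp base's x-z plane.
- left_bolt_grip (a point): grip point on the axis of the left foot bolt (robot's left), upright. Black wing 46 mm long (point x), 12 mm thick (point y), 26 mm high, on a steel hub 34 mm across, 10 mm thick; this point is 22 mm above the hub's top, 4 mm below the wing's top. Its z is the bolt's axis, outward; the point turns with the bolt.
- right_bolt (a joint): turn (rad) of the right foot bolt (robot's right), upright: captive wing bolt, clockwise seen from its wing end is positive and tightens; 0 loose, end stop (fully home) at 2.7; stiff (0.06 N m), stays where left. At 0 the wing lies in the lamp base's x-z plane.
- right_bolt_grip (a point): grip point on the axis of the right foot bolt (robot's right), upright. Black wing 46 mm long (point x), 12 mm thick (point y), 26 mm high, on a steel hub 34 mm across, 10 mm thick; this point is 22 mm above the hub's top, 4 mm below the wing's top. Its z is the bolt's axis, outward; the point turns with the bolt.
- neck_bolt (a joint): turn (rad) of the neck bolt on the sloping block, axis leaning 32 deg from vertical towards the robot: captive wing bolt, clockwise seen from its wing end is positive and tightens; 0 loose, end stop (fully home) at 2.7; stiff (0.06 N m), stays where left. At 0 the wing lies in the lamp base's x-z plane.
- neck_bolt_grip (a point): grip point on the axis of the neck bolt on the sloping block, axis leaning 32 deg from vertical towards the robot. Black wing 46 mm long (point x), 12 mm thick (point y), 26 mm high, on a steel hub 34 mm across, 10 mm thick; this point is 22 mm above the hub's top, 4 mm below the wing's top. Its z is the bolt's axis, outward; the point turns with the bolt.
- mug: bystander: beige ceramic mug, 80 mm across, 90 mm tall, handle at its +y; origin at the centre of its underside
- bookend: bystander: red L-shaped hard silicone bookend, foot 90 x 80 mm, 106 mm tall; origin at the centre of its underside
- clip_holder: bystander: round open steel paper clip holder, 60 mm across, 45 mm tall, standing in front of the lamp base (robot side); origin at the centre of its underside
- pen_tray: bystander: black pen tray 75 x 200 x 28 mm behind the lamp base; origin at the centre of its underside
- stapler: bystander: grey stapler 130 x 36 x 44 mm lying left of the lamp base; origin at the centre of its underside
- notepad: bystander: paper pad 110 x 80 x 15 mm lying right of the lamp base; origin at the centre of its underside

How it is judged:
By the outcome, as a careful person would: the job done as asked, in the order asked, and still so for the second after the job is handed in, with the robot touching nothing.
It also fails if it takes over 72 s, if anything falls off the work surface, if the arm or the gripper's body presses on something with over 40 N, if the wrist force passes 120 N, or if a joint passes its speed limit or range.

## Robot

A 7-joint arm with a two-finger parallel gripper is mounted at the origin on the work surface. World frame = base frame: x ahead of the robot, y to its left, z up, the work surface at z = 0. Lengths are in m, angles in rad, forces in N, time in s.
With the tool pointing down it reaches from about 0.35 to 0.9 m from the base axis. Payload 19.9 kg.
Tool frame: the origin (TCP) lies midway between the tips of the shut fingers; the grasp point (between the pads) lies behind it (bot.grasp_offset is the y of the grasp point in the tool frame, in m); y points along the fingers, x is the direction in which the jaws open and shut, and the axes are right-handed (so a half turn about y gives the same grasp; the last joint's range is limited). The gripper opens to 94 mm and grips with 3 to 60 N. Pads are 16 mm wide; open, the fingers measure 119 mm over their backs; the gripper's body (75 mm by 177 mm) begins 78 mm behind the grasp point.
Start: joints at [-1.22, 0.417, -0.01, 1.614, 0.005, 1.111, -0.053], TCP at [0.239, 0.577, 0.205] pointing down, gripper open.
Joint ranges: [-2.81, 2.81], [-0.39, 2.02], [-1.27, 1.25], [0.06, 2.57], [-1.19, 4.33], [0.19, 2], [-2.82, 2.82]. Speed limits (rad/s): [1.89, 1.89, 2.39, 2.39, 3.01, 3.01, 3.01].

## Interface

Orientations are given as a 3x3 rotation matrix whose columns are the frame's x, y, z axes.
In Python, from bench import readout, viewer, bot gives the robot as it stands. The module is installed in compiled form; this text tells all that it offers.
- The arm moves only by the tool arm_command, never from a script. Its argument "motion" is a list of rows, each an object with "travel": the shift along the tool's x, y, z in m, a list of three; "angular": the turn, a rotation vector about the tool's x, y, z in degrees, a list of three; "fingers": the opening in per cent of the stroke, from 0 (shut) to 100 (fully open). In form: [{"travel": [dx, dy, dz], "angular": [ax, ay, az], "fingers": fingers}, ...]. A call has 1 to 20 rows; each row shifts and turns the commanded pose from where the row before left it, along the tool's axes as they then stand; what a row does not reach is not made up. A row lasts 1/12 s, in which the tool goes at most 41.7 mm and 7.16 degrees, less where a joint would pass 70% of its speed; a pose out of reach is approached as far as the arm can. A call is refused whole if a number of a shift passes 0.0417 or a number of a turn 7.16, either way. A call with a gripper value outside its range is refused whole. The fingers move at their own pace and stop on an object; "newtons" is the grip in N (left out, the last holds). Time passes only in rows, so rows that do not move let the fingers close. It gives the time, the measured TCP pose, the force and the opening at its end, in the units of the state.
- readout.get_state(): the state, without advancing time (a new reading comes with each control period).
- viewer.get_image(name): name is "scene" or "top" or "wrist"; returns a dict with "image" (384x512x3 uint8, red, green, blue), "camera_matrix" (3x3 intrinsics, pixels), "R" (3x3) and "t" (3): a world point X has camera coordinates R X + t. Camera axes: x right, y down, z forward; pixel columns grow to the right and rows downward; lengths in m; the calibration is good to about 2 mm. A picture is of the moment at which its call begins. There is no depth.
- bot.job_done(): hands the job in, once; it reports no verdict.
The state is a dict: "clock": time; "joints": joint angles; "joint_velocities": joint speeds; "joint_efforts": joint torques, N m; "ee_pos": TCP position; "tool_rot": TCP orientation; "ft_force": force on the tool from outside, world axes, zero at the start; "wrist_torque": the same for the moment, N m; "width": finger opening in m.
Only numpy, scipy, OpenCV 4.12 (cv2) and the standard library are available. Lean on these libraries where they do the work, as an engineer would, in place of code of your own. Each camera call takes 0.05 s, during which the arm holds its last target. There are 200 camera calls.

## Working session

There is one attempt and no reset: what is moved stays moved. The work goes in short steps, Python scripts to look and compute and a tool call to move; the robot and the scene stay as the last step left them, time stands still between calls to the robot, and variables do not carry over. Pictures are saved under pics/ and viewed, about 8 in all and at most 12, crops included, and the job is handed in when it is done.

Besides the shell and the picture viewer there is one more tool, called after "Emit:" as name([rows], argument=value, ...), one row to a line, values as JSON. arm_command: Moves the arm, as the interface text tells. Its arguments: {"type":"object","properties":{"motion":{"type":"array","items":{"type":"object","properties":{"travel":{"type":"array","items":{"type":"number"}},"angular":{"type":"array","items":{"type":"number"}},"fingers":{"type":"number"}}}},"newtons":{"type":"number"}},"required":["motion"]}

```bash
mkdir -p pics; cat > h.py <<'E'
import numpy as np, cv2
from bench import readout, viewer, bot
np.set_printoptions(precision=4,suppress=True)
def snap(n,f):
    d=viewer.get_image(n); cv2.imwrite(f'pics/{f}.png',d['image'][:,:,::-1]); np.savez(f'pics/{f}.npz',**d); return d
def ray(d,u,v):
    K,R,t=d['camera_matrix'],d['R'],d['t']; r=R.T@np.linalg.solve(K,[u,v,1.]); return -R.T@t,r
def onz(d,u,v,z):
    c,r=ray(d,u,v); return c+r*(z-c[2])/r[2]
def proj(d,X):
    p=d['camera_matrix']@(d['R']@np.asarray(X)+d['t']); return p[:2]/p[2]
E
python3 - <<'E'
from h import *
a=snap('top','top0');b=snap('scene','scene0')
cv2.imwrite('pics/t2.png',cv2.resize(a['image'][:,:,::-1],(800,600),interpolation=cv2.INTER_CUBIC))
cv2.imwrite('pics/s2.png',cv2.resize(b['image'][:,:,::-1],(800,600),interpolation=cv2.INTER_CUBIC))
s=readout.get_state();print(s['clock'],s['ee_pos'],s['tool_rot'],s['width'],bot.grasp_offset)
for d in(a,b):print(ray(d,256,192), d['camera_matrix'][0,0])
E
```

```text
0.1 [0.2391 0.5771 0.2049] [[ 0.3828 -0.0004 -0.9238]
 [ 0.9238 -0.001   0.3828]
 [-0.0011 -1.     -0.0001]] 0.09376824088945353 -0.0188
(array([0.5066, 0.0221, 1.203 ]), array([ 0.0965,  0.0064, -0.9954])) 490.683792438837
(array([1.147 , 0.1607, 0.9073]), array([-0.5754, -0.0974, -0.8124])) 384.815347559353
```

View pics/t2.png

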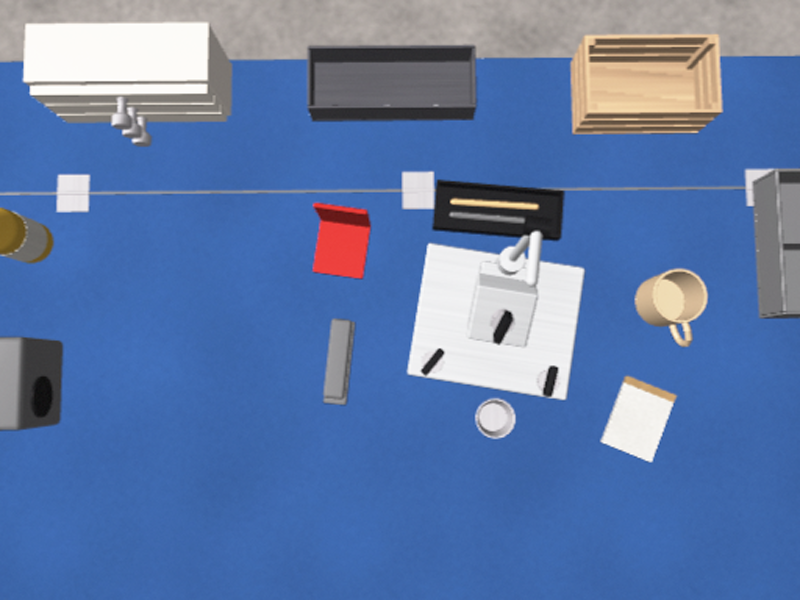

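View pics/s2.png

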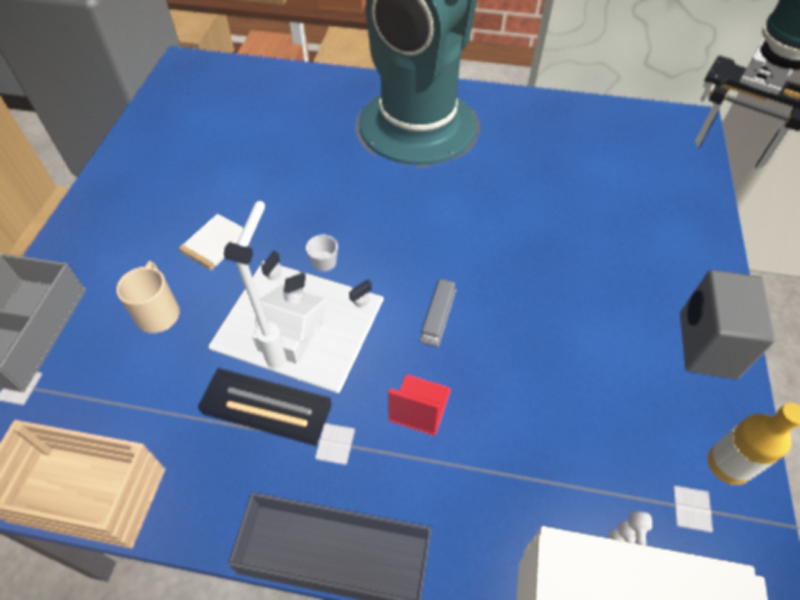

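The top view shows the flange with corners near (430,243), (583,268), (566,399) and (408,374). The black wings are at (432,362) left, (550,380) right and (503,326) neck. The clip holder is at (495,418), just in front of the base.

```bash
cat > m.py <<'E'
from h import *
d=dict(np.load('pics/top0.npz')); s=1/1.5625
im=cv2.cvtColor(d['image'],cv2.COLOR_RGB2HSV)
# flange: non-blue region in ROI
nb=((im[...,1]<60)&(im[...,2]>150)).astype(np.uint8)*255
nb[:148]=0; nb[:, :255]=0; nb[:,380:]=0
m=cv2.morphologyEx(nb,cv2.MORPH_OPEN,np.ones((3,3)))
cs,_=cv2.findContours(m,cv2.RETR_EXTERNAL,cv2.CHAIN_APPROX_NONE)
c=max(cs,key=cv2.contourArea); hull=cv2.convexHull(c)
C=cv2.approxPolyDP(hull,8,True).reshape(-1,2); print('corners px',C.tolist())
W=np.array([onz(d,u,v,.01) for u,v in C]); print(W)
for i in range(len(W)): print(np.linalg.norm(W[i]-W[(i+1)%len(W)]),end=' ')
box=cv2.minAreaRect(np.array([onz(d,*p,.01)[:2] for p in hull.reshape(-1,2)],np.float32)*1000);print('\nrect mm',box)
bl=(im[...,2]<70).astype(np.uint8)*255
cs,_=cv2.findContours(bl,cv2.RETR_EXTERNAL,cv2.CHAIN_APPROX_NONE)
for c in cs:
    r=cv2.minAreaRect(c)
    (x,y)=r[0]
    if 260<x<365 and 195<y<255 and cv2.contourArea(c)>20:
        z=.034 if y>220 else .105
        P=np.array([onz(d,*p,z)[:2] for p in c.reshape(-1,2)],np.float32)*1000
        print('wing px',r,'mm',cv2.minAreaRect(P))
E
python3 m.py
```

```text
corners px [[373, 172], [361, 255], [261, 239], [274, 156], [344, 148]]
[[ 0.6688 -0.2578  0.01  ]
 [ 0.467  -0.2224  0.01  ]
 [ 0.5078  0.0186  0.01  ]
 [ 0.7107 -0.0153  0.01  ]
 [ 0.7291 -0.1881  0.01  ]]
0.20487338029695895 0.24447569845358255 0.20578247452864695 0.1737852458481127 0.09214334986453666 
rect mm ((611.39501953125, -122.95677185058594), (249.53369140625, 254.2447967529297), 80.14646911621094)
wing px ((351.7941589355469, 243.3235626220703), (5.093247413635254, 18.19017219543457), 14.03624439239502) mm ((495.5163879394531, -196.50315856933594), (12.042773246765137, 43.210350036621094), 74.40547180175781)
wing px ((276.548828125, 230.9390411376953), (3.904344320297241, 17.959983825683594), 38.65980529785156) mm ((526.470458984375, -18.453401565551758), (9.253387451171875, 42.647178649902344), 50.61284637451172)
wing px ((321.5000305175781, 209.00003051757812), (6.260990142822266, 20.124608993530273), 26.56505012512207) mm ((573.3390502929688, -117.37555694580078), (13.987022399902344, 45.37971878051758), 62.33370590209961)
```

Emit:
arm_command([
  {"travel": [-0.0259,0,-0.0291],"angular": [0,0,0],"fingers": 60},
  {"travel": [-0.0259,0,-0.0291],"angular": [0,0,0],"fingers": 60},
  {"travel": [-0.0259,0,-0.0291],"angular": [0,0,0],"fingers": 60},
  {"travel": [-0.0259,0,-0.0291],"angular": [0,0,0],"fingers": 60},
  {"travel": [-0.0259,0,-0.0291],"angular": [0,0,0],"fingers": 60},
  {"travel": [-0.0259,0,-0.0291],"angular": [0,0,0],"fingers": 60},
  {"travel": [-0.0259,0,-0.0291],"angular": [0,0,0],"fingers": 60},
  {"travel": [-0.0259,0,-0.0291],"angular": [0,0,0],"fingers": 60},
  {"travel": [-0.0259,0,-0.0291],"angular": [0,0,0],"fingers": 60},
  {"travel": [-0.0259,0,-0.0291],"angular": [0,0,0],"fingers": 60},
  {"travel": [-0.0259,0,-0.0291],"angular": [0,0,0],"fingers": 60},
  {"travel": [-0.0259,0,-0.0291],"angular": [0,0,0],"fingers": 60},
  {"travel": [-0.0259,0,-0.0291],"angular": [0,0,0],"fingers": 60},
  {"travel": [-0.0259,0,-0.0291],"angular": [0,0,0],"fingers": 60},
  {"travel": [-0.0259,0,-0.0291],"angular": [0,0,0],"fingers": 60},
  {"travel": [-0.0259,0,-0.0291],"angular": [0,0,0],"fingers": 60},
  {"travel": [-0.0259,0,-0.0291],"angular": [0,0,0],"fingers": 60},
  {"travel": [0,0,0],"angular": [0,5.6,0],"fingers": 60},
  {"travel": [0,0,0],"angular": [0,5.6,0],"fingers": 60},
  {"travel": [0,0,0],"angular": [0,5.6,0],"fingers": 60},
])

```text
clock: 1.77
ee_pos: [0.5276, -0.0196, 0.2051]
tool_rot: [[0.638, -0.001, -0.77], [0.77, -0.0, 0.638], [-0.001, -1.0, 0.0]]
ft_force: [0.5, -0.3, 0.6]
width: 0.0564
```

```bash
cat > look.py <<'E'
import sys; from h import *
f=sys.argv[1]; d=snap('wrist',f)
cv2.imwrite(f'pics/{f}b.png',cv2.resize(d['image'][:,:,::-1],(800,600),interpolation=cv2.INTER_CUBIC))
s=readout.get_state();print(s['clock'],s['ee_pos'],s['joints'],s['width'],'\n',s['tool_rot'])
for n,P in dict(L=(.5265,-.0185,.046),R=(.4955,-.1965,.046),N=(.571,-.118,.1055)).items(): print(n,proj(d,P)*1.5625)
E
python3 look.py w1
```

```text
1.8167 [ 0.5275 -0.0191  0.2051] [-0.4028  0.2607  0.4497  1.8673 -0.1298  1.043   0.9709] 0.05622173325561074 
 [[ 0.6436 -0.0008 -0.7653]
 [ 0.7653 -0.0002  0.6436]
 [-0.0006 -1.      0.0005]]
L [391.474  267.5424]
R [186.6442 381.7129]
N [317.5914 434.7894]
```

View pics/w1b.png

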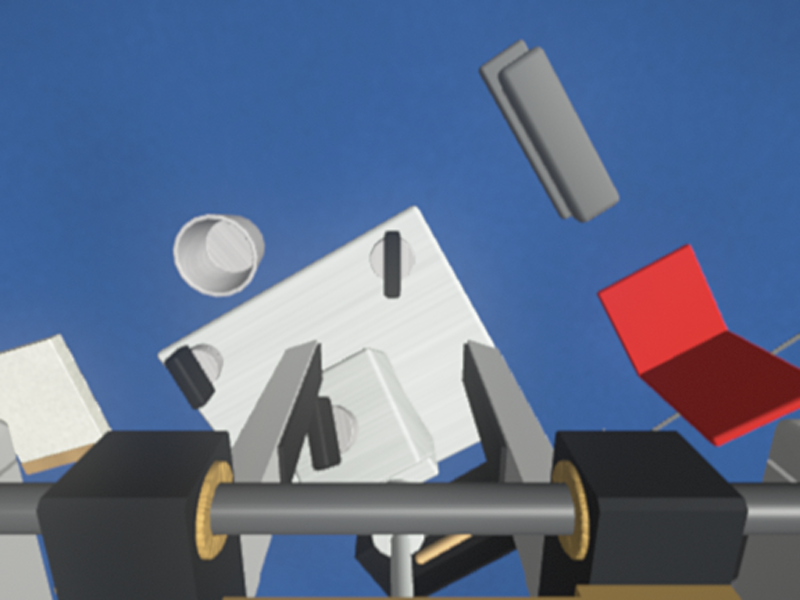

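The wrist view shows the left wing centred at (392,264), upright in the image, so the jaws already face it. The prediction was (391,267). Next I measure all three wings closely in this view.

```bash
python3 - <<'E'
from h import *
d=dict(np.load('pics/w1.npz'));im=cv2.cvtColor(d['image'],cv2.COLOR_RGB2HSV)
print('cam',ray(d,256,192)[0])
bl=(im[...,2]<85).astype(np.uint8)*255
cs,_=cv2.findContours(bl,cv2.RETR_EXTERNAL,cv2.CHAIN_APPROX_NONE)
for c in cs:
    (x,y),_,_=cv2.minAreaRect(c)
    if y<275 and cv2.contourArea(c)>150 and x<300:
        z=.04 if x>240 or x<150 else .103
        P=np.array([onz(d,*p,z)[:2] for p in c.reshape(-1,2)],np.float32)*1000
        print((x*1.5625,y*1.5625),z,cv2.minAreaRect(P),c.reshape(-1,2).min(0)*1.5625,c.reshape(-1,2).max(0)*1.5625)
for z in (.02,):
    for u,v in ((370,258),(413,258)): print('hub edge',onz(d,u/1.5625,v/1.5625,z))
E
```

```text
cam [0.464  0.0339 0.3841]
(189.49263095855713, 376.781964302063) 0.04 ((494.9244079589844, -195.94313049316406), (23.032093048095703, 48.12089920043945), 75.01004791259766) [165.625 346.875] [212.5  406.25]
(391.40625, 264.0625) 0.04 ((525.9602661132812, -18.025747299194336), (10.042108535766602, 46.482276916503906), 50.536895751953125) [384.375  232.8125] [398.4375 295.3125]
hub edge [ 0.5151 -0.0304  0.02  ]
hub edge [ 0.536  -0.0051  0.02  ]
```

Emit:
arm_command([
  {"travel": [0,0.035,0.0019],"angular": [0,0,0],"fingers": 45},
  {"travel": [0,0.035,0],"angular": [0,0,0],"fingers": 45},
  {"travel": [0,0.035,0],"angular": [0,0,0],"fingers": 45},
  {"travel": [0,0.035,0],"angular": [0,0,0],"fingers": 45},
  {"travel": [0,0.025,0],"angular": [0,0,0],"fingers": 45},
  {"travel": [0,0.0165,0],"angular": [0,0,0],"fingers": 45},
  {"travel": [0,0,0],"angular": [0,0,0],"fingers": 45},
  {"travel": [0,0,0],"angular": [0,0,0],"fingers": 45},
], newtons=30)

```text
clock: 2.48
ee_pos: [0.5258, -0.0176, 0.0238]
tool_rot: [[0.632, -0.001, -0.775], [0.775, -0.0, 0.632], [-0.001, -1.0, 0.001]]
ft_force: [-0.6, 0.6, 0.7]
width: 0.0424
```

Emit:
arm_command([
  {"travel": [0,0,0],"angular": [0,0,0],"fingers": 0},
  {"travel": [0,0,0],"angular": [0,0,0],"fingers": 0},
  {"travel": [0,0,0],"angular": [0,0,0],"fingers": 0},
  {"travel": [0,0,0],"angular": [0,0,0],"fingers": 0},
  {"travel": [0,0,0],"angular": [0,0,0],"fingers": 0},
  {"travel": [0,0,0],"angular": [0,0,0],"fingers": 0},
  {"travel": [0,0,0],"angular": [0,0,0],"fingers": 0},
  {"travel": [0,0,0],"angular": [0,0,0],"fingers": 0},
])

```text
clock: 3.15
ee_pos: [0.5263, -0.0183, 0.0252]
tool_rot: [[0.633, 0.001, -0.774], [0.774, -0.001, 0.633], [-0.0, -1.0, -0.001]]
ft_force: [-5.4, -5.4, 1.2]
width: 0.0324
```

```bash
cat > st.py <<'E'
from h import *
s=readout.get_state();R=s['tool_rot'];print('t',s['clock'],'p',s['ee_pos'],'yaw',np.degrees(np.arctan2(R[1,0],R[0,0])),'w',s['width'],'\nj',s['joints'],'F',s['ft_force'],'M',s['wrist_torque'],'ydir',R[:,1])
E
python3 st.py
```

```text
t 3.15 p [ 0.5263 -0.0183  0.0252] yaw 50.695183265302646 w 0.032442974354684406 
j [-0.3154  0.521   0.3606  1.9991 -0.286   0.6691  1.112 ] F [-5.3651 -5.4118  1.1908] M [-1.4244  1.0083  0.0455] ydir [ 0.0007 -0.0006 -1.    ]
```

```bash
python3 look.py w2
```

```text
3.2 [ 0.5262 -0.0184  0.0252] [-0.3154  0.5209  0.3606  1.9991 -0.286   0.6691  1.112 ] 0.03214989879607074 
 [[ 0.6335  0.0007 -0.7737]
 [ 0.7737 -0.0006  0.6335]
 [-0.     -1.     -0.0009]]
L [390.8051 389.8248]
R [  8.3111 584.7753]
N [227.5543 778.9946]
```

View pics/w2b.png

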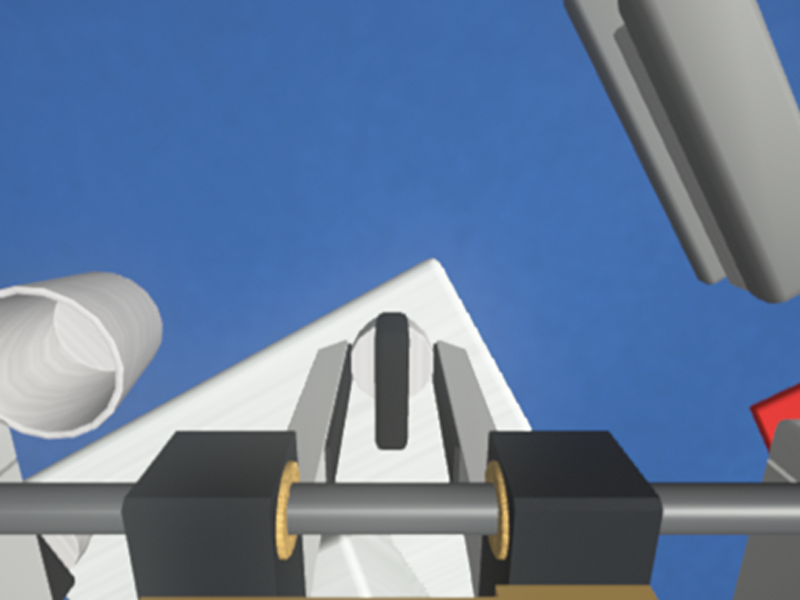

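The wrist view shows the fingers stopped at the hub's edges: the hub spans about u=350–433 and the fingers sit at 348 and 435. The wing is still free between them. So the tips are below the hub's top, and I will check the heights before moving.

```bash
python3 - <<'E'
from h import *
d=dict(np.load('pics/w2.npz'));print('f',d['camera_matrix'][0,0],'cam',ray(d,0,0)[0])
q=1/1.5625
for z in (.01,.015,.02,.025,.03,.035): print(z,'hub w',np.linalg.norm(onz(d,350*q,357*q,z)-onz(d,433*q,357*q,z)),onz(d,391.5*q,357*q,z))
for z in (.04,.046,.052,.056,.06): print(z,'wing l',np.linalg.norm(onz(d,391*q,312*q,z)-onz(d,391*q,449*q,z)),'w',np.linalg.norm(onz(d,376*q,312*q,z)-onz(d,407*q,312*q,z)),onz(d,391*q,380*q,z))
t=dict(np.load('pics/top0.npz'))
E
```

```text
f 311.68230577642396 cam [0.462  0.0347 0.2041]
0.01 hub w 0.03591632959564342 [ 0.5292 -0.0204  0.01  ]
0.015 hub w 0.03499131849772625 [ 0.5275 -0.019   0.015 ]
0.02 hub w 0.034066307399808995 [ 0.5257 -0.0176  0.02  ]
0.025 hub w 0.03314129630189182 [ 0.524  -0.0161  0.025 ]
0.03 hub w 0.03221628520397464 [ 0.5223 -0.0147  0.03  ]
0.035 hub w 0.03129127410605741 [ 0.5205 -0.0133  0.035 ]
0.04 wing l 0.056154006025047574 w 0.011030468686676866 [ 0.5259 -0.0179  0.04  ]
0.046 wing l 0.05410134335456668 w 0.010627259140042686 [ 0.5235 -0.016   0.046 ]
0.052 wing l 0.05204868068408578 w 0.010224049593408576 [ 0.5212 -0.0141  0.052 ]
0.056 wing l 0.050680238903765204 w 0.009955243228985791 [ 0.5196 -0.0128  0.056 ]
0.06 wing l 0.0493117971234446 w 0.009686436864563103 [ 0.5181 -0.0115  0.06  ]
```

Emit:
arm_command([
  {"travel": [0,0,0],"angular": [0,0,0],"fingers": 42},
  {"travel": [0,0,0],"angular": [0,0,0],"fingers": 42},
  {"travel": [0,0,0],"angular": [0,0,0],"fingers": 42},
  {"travel": [0,-0.003,0],"angular": [0,0,0],"fingers": 42},
  {"travel": [0,-0.003,0],"angular": [0,0,0],"fingers": 42},
  {"travel": [0,0,0],"angular": [0,0,0],"fingers": 42},
])

```text
clock: 3.7
ee_pos: [0.5267, -0.0174, 0.0308]
tool_rot: [[0.633, 0.001, -0.774], [0.774, 0.0, 0.633], [0.001, -1.0, -0.001]]
ft_force: [0.2, 0.5, 0.3]
width: 0.0395
```

```bash
python3 st.py
```

```text
t 3.7 p [ 0.5267 -0.0174  0.0308] yaw 50.70810690019552 w 0.0394654912303907 
j [-0.32    0.5117  0.3644  1.9965 -0.2813  0.6803  1.1069] F [0.2369 0.4511 0.3248] M [-0.012  -0.0256 -0.0359] ydir [ 0.0011  0.0001 -1.    ]
```

Emit:
arm_command([
  {"travel": [0,0,0],"angular": [0,0,0],"fingers": 0},
  {"travel": [0,0,0],"angular": [0,0,0],"fingers": 0},
  {"travel": [0,0,0],"angular": [0,0,0],"fingers": 0},
  {"travel": [0,0,0],"angular": [0,0,0],"fingers": 0},
  {"travel": [0,0,0],"angular": [0,0,0],"fingers": 0},
  {"travel": [0,0,0],"angular": [0,0,0],"fingers": 0},
  {"travel": [0,0,0],"angular": [0,0,0],"fingers": 0},
  {"travel": [0,0,0],"angular": [0,0,0],"fingers": 0},
  {"travel": [0,0,0],"angular": [0,0,0],"fingers": 0},
  {"travel": [0,0,0],"angular": [0,0,0],"fingers": 0},
  {"travel": [0,0,0],"angular": [0,0,0],"fingers": 0},
  {"travel": [0,0,0],"angular": [0,0,0],"fingers": 0},
])

```text
clock: 4.7
ee_pos: [0.5258, -0.018, 0.0299]
tool_rot: [[0.634, -0.001, -0.773], [0.773, -0.0, 0.634], [-0.001, -1.0, 0.0]]
ft_force: [-4.5, -3.6, 4.1]
width: 0.0115
```

```bash
python3 st.py
```

```text
t 4.7 p [ 0.5258 -0.018   0.0299] yaw 50.667838103599436 w 0.01150239525117416 
j [-0.3194  0.513   0.3646  1.9975 -0.2813  0.68    1.1071] F [-4.5224 -3.6191  4.1301] M [-0.8785  0.9669 -0.0954] ydir [-0.0008 -0.0005 -1.    ]
```

Emit:
arm_command([
  {"travel": [0,0,0],"angular": [0,6,0],"fingers": 0},
  {"travel": [0,0,0],"angular": [0,6,0],"fingers": 0},
  {"travel": [0,0,0],"angular": [0,6,0],"fingers": 0},
  {"travel": [0,0,0],"angular": [0,6,0],"fingers": 0},
  {"travel": [0,0,0],"angular": [0,6,0],"fingers": 0},
  {"travel": [0,0,0],"angular": [0,6,0],"fingers": 0},
  {"travel": [0,0,0],"angular": [0,6,0],"fingers": 0},
  {"travel": [0,0,0],"angular": [0,6,0],"fingers": 0},
  {"travel": [0,0,0],"angular": [0,6,0],"fingers": 0},
  {"travel": [0,0,0],"angular": [0,6,0],"fingers": 0},
  {"travel": [0,0,0],"angular": [0,6,0],"fingers": 0},
  {"travel": [0,0,0],"angular": [0,6,0],"fingers": 0},
  {"travel": [0,0,0],"angular": [0,6,0],"fingers": 0},
  {"travel": [0,0,0],"angular": [0,6,0],"fingers": 0},
  {"travel": [0,0,0],"angular": [0,6,0],"fingers": 0},
  {"travel": [0,0,0],"angular": [0,6,0],"fingers": 0},
  {"travel": [0,0,0],"angular": [0,6,0],"fingers": 0},
  {"travel": [0,0,0],"angular": [0,6,0],"fingers": 0},
  {"travel": [0,0,0],"angular": [0,6,0],"fingers": 0},
  {"travel": [0,0,0],"angular": [0,0,0],"fingers": 0},
])

```text
clock: 6.37
ee_pos: [0.5263, -0.0182, 0.0299]
tool_rot: [[0.443, 0.0, 0.897], [-0.897, -0.001, 0.443], [0.001, -1.0, -0.001]]
ft_force: [-1.0, -5.3, 3.8]
width: 0.0115
```

```bash
python3 st.py
```

```text
t 6.3667 p [ 0.5263 -0.0182  0.0299] yaw -63.71658946094089 w 0.01149542814055057 
j [-0.686   0.664   0.8583  2.008  -0.7081  0.7967 -0.5197] F [-1.0386 -5.3192  3.8458] M [-1.0128  0.4892 -0.079 ] ydir [ 0.0001 -0.0014 -1.    ]
```

Emit:
arm_command([
  {"travel": [0,0,0],"angular": [0,4,0],"fingers": 0},
  {"travel": [0,0,0],"angular": [0,3,0],"fingers": 0},
  {"travel": [0,0,0],"angular": [0,2,0],"fingers": 0},
  {"travel": [0,0,0],"angular": [0,0,0],"fingers": 0},
  {"travel": [0,0,0],"angular": [0,0,0],"fingers": 0},
])

```text
clock: 6.78
ee_pos: [0.5263, -0.0182, 0.0299]
tool_rot: [[0.304, 0.0, 0.953], [-0.953, -0.001, 0.304], [0.001, -1.0, -0.0]]
ft_force: [-1.0, -5.5, 0.7]
width: 0.0116
```

```bash
python3 st.py
```

```text
t 6.7833 p [ 0.5263 -0.0182  0.0299] yaw -72.29106513478754 w 0.011641746381081288 
j [-0.7084  0.6819  0.8925  2.0086 -0.7405  0.8121 -0.642 ] F [-1.0464 -5.5408  0.715 ] M [-1.2751  0.2564 -0.0651] ydir [ 0.0002 -0.0013 -1.    ]
```

Emit:
arm_command([
  {"travel": [0,0,0],"angular": [0,1.5,0],"fingers": 0},
  {"travel": [0,0,0],"angular": [0,1.5,0],"fingers": 0},
  {"travel": [0,0,0],"angular": [0,0,0],"fingers": 0},
  {"travel": [0,0,0],"angular": [0,0,0],"fingers": 0},
])

```text
clock: 7.12
ee_pos: [0.5263, -0.0182, 0.0299]
tool_rot: [[0.254, 0.0, 0.967], [-0.967, -0.001, 0.254], [0.001, -1.0, -0.0]]
ft_force: [-0.5, -5.8, -0.7]
width: 0.012
```

```bash
python3 st.py
```

```text
t 7.1167 p [ 0.5263 -0.0182  0.0299] yaw -75.31289707229438 w 0.012023018343959623 
j [-0.716   0.6884  0.9044  2.0088 -0.7518  0.8178 -0.6854] F [-0.4796 -5.8031 -0.7072] M [-1.4932  0.263   0.3352] ydir [ 0.0002 -0.0013 -1.    ]
```

Emit:
arm_command([
  {"travel": [0,0,0],"angular": [0,1.5,0],"fingers": 0},
  {"travel": [0,0,0],"angular": [0,1.5,0],"fingers": 0},
  {"travel": [0,0,0],"angular": [0,0,0],"fingers": 0},
  {"travel": [0,0,0],"angular": [0,0,0],"fingers": 0},
])

```text
clock: 7.45
ee_pos: [0.5264, -0.0181, 0.0299]
tool_rot: [[0.203, 0.0, 0.979], [-0.979, -0.001, 0.203], [0.001, -1.0, 0.0]]
ft_force: [0.9, -5.5, -1.4]
width: 0.0125
```

```bash
python3 st.py
```

```text
t 7.45 p [ 0.5264 -0.0181  0.0299] yaw -78.29097285974385 w 0.01250616119430236 
j [-0.7236  0.6951  0.9161  2.0089 -0.763   0.8235 -0.7283] F [ 0.8642 -5.4888 -1.3762] M [-1.429   0.0548  0.4979] ydir [ 0.0003 -0.0013 -1.    ]
```

The moment about the bolt jumped from -0.07 to +0.5 N m near a yaw of -75°, where the stop was predicted (-74.5°). The left bolt is home, so I release it and lift.

Emit:
arm_command([
  {"travel": [0,0,0],"angular": [0,0,0],"fingers": 45},
  {"travel": [0,0,0],"angular": [0,0,0],"fingers": 45},
  {"travel": [0,0,0],"angular": [0,0,0],"fingers": 45},
  {"travel": [0,0,0],"angular": [0,0,0],"fingers": 45},
  {"travel": [0,0,0],"angular": [0,0,0],"fingers": 45},
  {"travel": [0,0,0],"angular": [0,0,0],"fingers": 45},
  {"travel": [0,0,0],"angular": [0,0,0],"fingers": 45},
  {"travel": [0,-0.03,0],"angular": [0,0,0],"fingers": 45},
  {"travel": [0,-0.035,0],"angular": [0,0,0],"fingers": 45},
  {"travel": [0,-0.035,0],"angular": [0,0,0],"fingers": 60},
  {"travel": [0,-0.035,0],"angular": [0,0,0],"fingers": 60},
  {"travel": [0,-0.035,0],"angular": [0,0,0],"fingers": 60},
])

```text
clock: 8.45
ee_pos: [0.5258, -0.0178, 0.2015]
tool_rot: [[0.202, -0.001, 0.979], [-0.979, -0.0, 0.202], [0.0, -1.0, -0.001]]
ft_force: [1.3, 0.2, 0.8]
width: 0.0555
```

Emit:
arm_command([
  {"travel": [0,0,0],"angular": [0,-7.1,0],"fingers": 60},
  {"travel": [0,0,0],"angular": [0,-7.1,0],"fingers": 60},
  {"travel": [0,0,0],"angular": [0,-7.1,0],"fingers": 60},
  {"travel": [0,0,0],"angular": [0,-7.1,0],"fingers": 60},
  {"travel": [0,0,0],"angular": [0,-7.1,0],"fingers": 60},
  {"travel": [0,0,0],"angular": [0,-7.1,0],"fingers": 60},
  {"travel": [0,0,0],"angular": [0,-7.1,0],"fingers": 60},
  {"travel": [0,0,0],"angular": [0,-7.1,0],"fingers": 60},
  {"travel": [0,0,0],"angular": [0,-7.1,0],"fingers": 60},
  {"travel": [0,0,0],"angular": [0,-7.1,0],"fingers": 60},
  {"travel": [0,0,0],"angular": [0,-7.1,0],"fingers": 60},
  {"travel": [0,0,0],"angular": [0,-7.1,0],"fingers": 60},
  {"travel": [0,0,0],"angular": [0,-7.1,0],"fingers": 60},
  {"travel": [0,0,0],"angular": [0,-7.1,0],"fingers": 60},
  {"travel": [0,0,0],"angular": [0,-7.1,0],"fingers": 60},
  {"travel": [0,0,0],"angular": [0,-7.1,0],"fingers": 60},
  {"travel": [0,0,0],"angular": [0,-7.1,0],"fingers": 60},
  {"travel": [0,0,0],"angular": [0,-7.1,0],"fingers": 60},
  {"travel": [0,0,0],"angular": [0,-7.1,0],"fingers": 60},
  {"travel": [0,0,0],"angular": [0,-7.1,0],"fingers": 60},
])

```text
clock: 10.12
ee_pos: [0.5261, -0.0176, 0.2]
tool_rot: [[0.438, -0.0, -0.899], [0.899, -0.0, 0.438], [-0.0, -1.0, 0.0]]
ft_force: [0.2, -1.0, 0.0]
width: 0.0564
```

```bash
cat >> st.py <<'E'
import sys
if len(sys.argv)>1: print('to go (tool)',R.T@(np.array(eval(sys.argv[1]))-s['ee_pos']))
E
python3 st.py "(.495,-.196,.205)"
```

```text
t 10.1167 p [ 0.5261 -0.0176  0.2   ] yaw 64.03736879841594 w 0.05644013951468483 
j [-0.5416  0.2836  0.6162  1.8808 -0.1892  1.0352  1.2706] F [ 0.1606 -0.9953  0.0378] M [ 0.0037 -0.0252 -0.0398] ydir [-0. -0. -1.]
to go (tool) [-0.174  -0.005  -0.0501]
```

Emit:
arm_command([
  {"travel": [-0.0348,-0.001,-0.01],"angular": [0,0,0],"fingers": 60},
  {"travel": [-0.0348,-0.001,-0.01],"angular": [0,0,0],"fingers": 60},
  {"travel": [-0.0348,-0.001,-0.01],"angular": [0,0,0],"fingers": 60},
  {"travel": [-0.0348,-0.001,-0.01],"angular": [0,0,0],"fingers": 60},
  {"travel": [-0.0348,-0.001,-0.01],"angular": [0,0,0],"fingers": 60},
  {"travel": [0,0,0],"angular": [0,-5.3,0],"fingers": 60},
  {"travel": [0,0,0],"angular": [0,-5.3,0],"fingers": 60},
  {"travel": [0,0,0],"angular": [0,0,0],"fingers": 60},
  {"travel": [0,0,0],"angular": [0,0,0],"fingers": 60},
])

```text
clock: 10.87
ee_pos: [0.4939, -0.1956, 0.205]
tool_rot: [[0.274, 0.0, -0.962], [0.962, 0.0, 0.274], [0.0, -1.0, -0.0]]
ft_force: [0.3, 0.8, 0.6]
width: 0.0561
```

```bash
python3 look.py w3; python3 - <<'E'
from h import *
d=dict(np.load('pics/w3.npz'));im=cv2.cvtColor(d['image'],cv2.COLOR_RGB2HSV)
bl=(im[...,2]<85).astype(np.uint8)*255
cs,_=cv2.findContours(bl,cv2.RETR_EXTERNAL,cv2.CHAIN_APPROX_NONE)
for c in cs:
    (x,y),_,_=cv2.minAreaRect(c)
    if cv2.contourArea(c)>120:
        P=np.array([onz(d,*p,.04)[:2] for p in c.reshape(-1,2)],np.float32)*1000
        print((x*1.5625,y*1.5625),cv2.minAreaRect(P))
E
```

```text
10.9167 [ 0.494  -0.1955  0.205 ] [-0.231   0.2945  0.6612  1.8652 -0.2071  1.0508  1.8067] 0.056286289656690684 
 [[ 0.2737  0.     -0.9618]
 [ 0.9618  0.0001  0.2737]
 [ 0.0001 -1.     -0.    ]]
L [645.0661 245.5562]
R [389.9031 271.6812]
N [543.0365 373.8639]
(481.01563453674316, 549.1406440734863) ((758.2747192382812, -188.9582977294922), (67.54534912109375, 43.995548248291016), 84.32079315185547)
(121.97058200836182, 515.7168865203857) ((643.0511474609375, -476.898193359375), (199.54568481445312, 173.09962463378906), 74.09426879882812)
(524.3329048156738, 477.4813175201416) ((713.7140502929688, -126.66390991210938), (526.7188110351562, 218.74526977539062), 58.5831184387207)
(543.5183048248291, 371.9073295593262) ((607.0650024414062, -104.42416381835938), (19.522911071777344, 61.063201904296875), 74.97378540039062)
(391.40625, 267.96875) ((495.024658203125, -195.19102478027344), (10.102916717529297, 47.85030746459961), 74.32723236083984)
(643.6927318572998, 242.63901710510254) ((526.5661010742188, -16.424530029296875), (53.1146240234375, 17.966785430908203), 17.845090866088867)
(786.2323760986328, 182.78210163116455) ((514.220703125, 83.72746276855469), (5.781058311462402, 116.0975112915039), 83.51619720458984)
```

View pics/w3b.png

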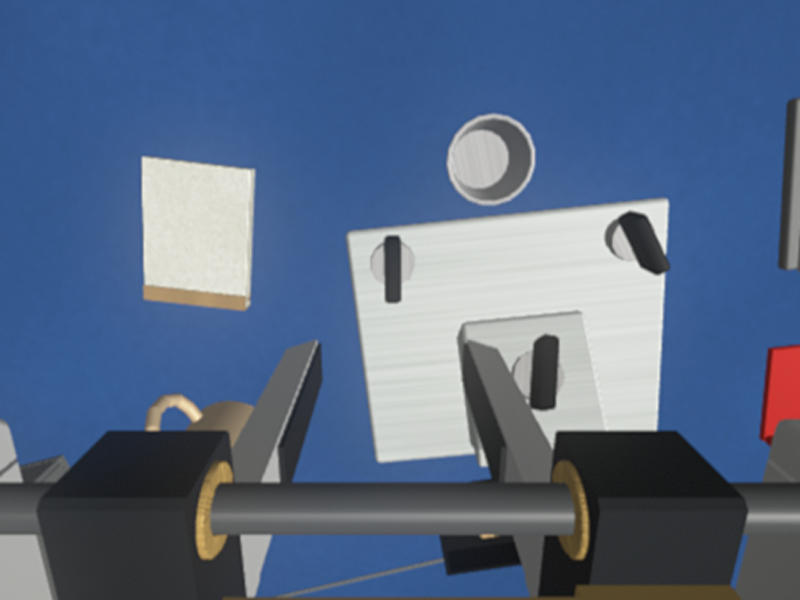

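The wrist view shows the right wing at (391,268), aligned with the jaws. The left wing, at (643,243), now lies near 18°, against 15.5° expected at its stop. I descend on the right bolt.

Emit:
arm_command([
  {"travel": [0,0.035,-0.001],"angular": [0,0,0],"fingers": 40},
  {"travel": [0,0.035,0],"angular": [0,0,0],"fingers": 40},
  {"travel": [0,0.035,0],"angular": [0,0,0],"fingers": 40},
  {"travel": [0,0.035,0],"angular": [0,0,0],"fingers": 40},
  {"travel": [0,0.02,0],"angular": [0,0,0],"fingers": 40},
  {"travel": [0,0.015,0],"angular": [0,0,0],"fingers": 40},
  {"travel": [0,0,0],"angular": [0,0,0],"fingers": 40},
  {"travel": [0,0,0],"angular": [0,0,0],"fingers": 40},
])

```text
clock: 11.58
ee_pos: [0.4947, -0.1958, 0.0299]
tool_rot: [[0.272, -0.001, -0.962], [0.962, -0.0, 0.272], [-0.0, -1.0, 0.001]]
ft_force: [0.2, -0.2, 0.1]
width: 0.0381
```

Emit:
arm_command([
  {"travel": [0,0,0],"angular": [0,0,0],"fingers": 0},
  {"travel": [0,0,0],"angular": [0,0,0],"fingers": 0},
  {"travel": [0,0,0],"angular": [0,0,0],"fingers": 0},
  {"travel": [0,0,0],"angular": [0,0,0],"fingers": 0},
  {"travel": [0,0,0],"angular": [0,0,0],"fingers": 0},
  {"travel": [0,0,0],"angular": [0,0,0],"fingers": 0},
  {"travel": [0,0,0],"angular": [0,0,0],"fingers": 0},
  {"travel": [0,0,0],"angular": [0,0,0],"fingers": 0},
  {"travel": [0,0,0],"angular": [0,0,0],"fingers": 0},
  {"travel": [0,0,0],"angular": [0,0,0],"fingers": 0},
  {"travel": [0,0,0],"angular": [0,0,0],"fingers": 0},
  {"travel": [0,0,0],"angular": [0,0,0],"fingers": 0},
])

```text
clock: 12.58
ee_pos: [0.4954, -0.1958, 0.0306]
tool_rot: [[0.271, 0.001, -0.963], [0.963, 0.0, 0.271], [0.0, -1.0, -0.001]]
ft_force: [-1.6, 2.3, 8.4]
width: 0.0118
```

```bash
python3 st.py
```

```text
t 12.5833 p [ 0.4954 -0.1958  0.0306] yaw 74.30189490034631 w 0.011819736223601322 
j [-0.1018  0.5521  0.5284  1.9866 -0.4189  0.7095  1.9818] F [-1.6241  2.3364  8.3886] M [0.6464 0.2525 0.0605] ydir [ 0.001   0.0002 -1.    ]
```

Emit:
arm_command([
  {"travel": [0,0,0],"angular": [0,6.5,0],"fingers": 0},
  {"travel": [0,0,0],"angular": [0,6.5,0],"fingers": 0},
  {"travel": [0,0,0],"angular": [0,6.5,0],"fingers": 0},
  {"travel": [0,0,0],"angular": [0,6.5,0],"fingers": 0},
  {"travel": [0,0,0],"angular": [0,6.5,0],"fingers": 0},
  {"travel": [0,0,0],"angular": [0,6.5,0],"fingers": 0},
  {"travel": [0,0,0],"angular": [0,6.5,0],"fingers": 0},
  {"travel": [0,0,0],"angular": [0,6.5,0],"fingers": 0},
  {"travel": [0,0,0],"angular": [0,6.5,0],"fingers": 0},
  {"travel": [0,0,0],"angular": [0,6.5,0],"fingers": 0},
  {"travel": [0,0,0],"angular": [0,6.5,0],"fingers": 0},
  {"travel": [0,0,0],"angular": [0,6.5,0],"fingers": 0},
  {"travel": [0,0,0],"angular": [0,6.5,0],"fingers": 0},
  {"travel": [0,0,0],"angular": [0,6.5,0],"fingers": 0},
  {"travel": [0,0,0],"angular": [0,6.5,0],"fingers": 0},
  {"travel": [0,0,0],"angular": [0,6.5,0],"fingers": 0},
  {"travel": [0,0,0],"angular": [0,6.5,0],"fingers": 0},
  {"travel": [0,0,0],"angular": [0,6.5,0],"fingers": 0},
  {"travel": [0,0,0],"angular": [0,6.5,0],"fingers": 0},
  {"travel": [0,0,0],"angular": [0,6.5,0],"fingers": 0},
])

```text
clock: 14.25
ee_pos: [0.4954, -0.1958, 0.0306]
tool_rot: [[0.559, 0.001, 0.829], [-0.829, 0.0, 0.559], [0.0, -1.0, 0.001]]
ft_force: [-2.4, 2.6, 9.9]
width: 0.0121
```

Emit:
arm_command([
  {"travel": [0,0,0],"angular": [0,5,0],"fingers": 0},
  {"travel": [0,0,0],"angular": [0,5,0],"fingers": 0},
  {"travel": [0,0,0],"angular": [0,4,0],"fingers": 0},
  {"travel": [0,0,0],"angular": [0,2,0],"fingers": 0},
  {"travel": [0,0,0],"angular": [0,0,0],"fingers": 0},
  {"travel": [0,0,0],"angular": [0,0,0],"fingers": 0},
])

```text
clock: 14.75
ee_pos: [0.4953, -0.1958, 0.0306]
tool_rot: [[0.314, 0.001, 0.949], [-0.949, 0.0, 0.314], [-0.0, -1.0, 0.001]]
ft_force: [-1.2, 3.7, 11.9]
width: 0.0118
```

```bash
python3 st.py
```

```text
t 14.75 p [ 0.4953 -0.1958  0.0306] yaw -71.71345523496768 w 0.011818352895013115 
j [-0.4872  0.8382  1.1111  1.997  -0.9549  0.956  -0.1219] F [-1.1968  3.6674 11.8879] M [ 0.6523  0.6377 -0.1127] ydir [ 0.0007  0.0004 -1.    ]
```

Emit:
arm_command([
  {"travel": [0,0,0],"angular": [0,2,0],"fingers": 0},
  {"travel": [0,0,0],"angular": [0,1.5,0],"fingers": 0},
  {"travel": [0,0,0],"angular": [0,1.5,0],"fingers": 0},
  {"travel": [0,0,0],"angular": [0,0,0],"fingers": 0},
  {"travel": [0,0,0],"angular": [0,0,0],"fingers": 0},
])

```text
clock: 15.17
ee_pos: [0.4954, -0.1958, 0.0306]
tool_rot: [[0.231, 0.001, 0.973], [-0.973, 0.0, 0.231], [-0.0, -1.0, 0.001]]
ft_force: [-1.1, 2.9, 11.0]
width: 0.012
```

```bash
python3 st.py
```

```text
t 15.1667 p [ 0.4954 -0.1958  0.0306] yaw -76.6732865965601 w 0.012005668518597355 
j [-0.4946  0.8509  1.126   1.997  -0.9695  0.9677 -0.1976] F [-1.105   2.8841 11.0138] M [0.497  0.6168 0.442 ] ydir [ 0.0007  0.0003 -1.    ]
```

The right bolt is at its stop as well: the moment went from -0.11 to +0.44 N m around -75°. I release, lift and unwind the wrist.

Emit:
arm_command([
  {"travel": [0,0,0],"angular": [0,1,0],"fingers": 0},
  {"travel": [0,0,0],"angular": [0,0,0],"fingers": 45},
  {"travel": [0,0,0],"angular": [0,0,0],"fingers": 45},
  {"travel": [0,0,0],"angular": [0,0,0],"fingers": 45},
  {"travel": [0,0,0],"angular": [0,0,0],"fingers": 45},
  {"travel": [0,0,0],"angular": [0,0,0],"fingers": 45},
  {"travel": [0,0,0],"angular": [0,0,0],"fingers": 45},
  {"travel": [0,0,0],"angular": [0,0,0],"fingers": 45},
  {"travel": [0,0,0],"angular": [0,0,0],"fingers": 45},
  {"travel": [0,-0.03,0],"angular": [0,0,0],"fingers": 45},
  {"travel": [0,-0.035,0],"angular": [0,0,0],"fingers": 45},
  {"travel": [0,-0.035,0],"angular": [0,0,0],"fingers": 55},
  {"travel": [0,-0.035,0],"angular": [0,0,0],"fingers": 55},
  {"travel": [0,-0.035,0],"angular": [0,0,0],"fingers": 55},
  {"travel": [0,-0.03,0],"angular": [0,0,0],"fingers": 55},
])

```text
clock: 16.42
ee_pos: [0.4947, -0.1966, 0.2323]
tool_rot: [[0.212, 0.001, 0.977], [-0.977, -0.001, 0.212], [0.001, -1.0, 0.001]]
ft_force: [0.5, 0.0, -0.2]
width: 0.0517
```

Emit:
arm_command([
  {"travel": [0,0,0],"angular": [0,-7.1,0],"fingers": 55},
  {"travel": [0,0,0],"angular": [0,-7.1,0],"fingers": 55},
  {"travel": [0,0,0],"angular": [0,-7.1,0],"fingers": 55},
  {"travel": [0,0,0],"angular": [0,-7.1,0],"fingers": 55},
  {"travel": [0,0,0],"angular": [0,-7.1,0],"fingers": 55},
  {"travel": [0,0,0],"angular": [0,-7.1,0],"fingers": 55},
  {"travel": [0,0,0],"angular": [0,-7.1,0],"fingers": 55},
  {"travel": [0,0,0],"angular": [0,-7.1,0],"fingers": 55},
  {"travel": [0,0,0],"angular": [0,-7.1,0],"fingers": 55},
  {"travel": [0,0,0],"angular": [0,-7.1,0],"fingers": 55},
  {"travel": [0,0,0],"angular": [0,-7.1,0],"fingers": 55},
  {"travel": [0,0,0],"angular": [0,-7.1,0],"fingers": 55},
  {"travel": [0,0,0],"angular": [0,-7.1,0],"fingers": 55},
  {"travel": [0,0,0],"angular": [0,-7.1,0],"fingers": 55},
  {"travel": [0,0,0],"angular": [0,-7.1,0],"fingers": 55},
  {"travel": [0,0,0],"angular": [0,-7.1,0],"fingers": 55},
  {"travel": [0,0,0],"angular": [0,-7.1,0],"fingers": 55},
  {"travel": [0,0,0],"angular": [0,-7.1,0],"fingers": 55},
  {"travel": [0,0,0],"angular": [0,-7.1,0],"fingers": 55},
  {"travel": [0,0,0],"angular": [0,-7.1,0],"fingers": 55},
])

```text
clock: 18.08
ee_pos: [0.4947, -0.1961, 0.23]
tool_rot: [[0.429, -0.0, -0.904], [0.904, -0.0, 0.429], [-0.0, -1.0, 0.0]]
ft_force: [-0.0, 0.5, -0.5]
width: 0.0515
```

```bash
cat > neck.py <<'E'
import sys; from h import *
from scipy.spatial.transform import Rotation as Ro
off=float(sys.argv[1]); phi=np.radians(float(sys.argv[2])); G=np.array(eval(sys.argv[3])) if len(sys.argv)>3 else np.array([.573,-.118,.1021])
th=np.radians(-9.85); xb=np.array([np.cos(th),np.sin(th),0]); yb=np.array([-np.sin(th),np.cos(th),0]); zb=np.array([0,0,1.])
a=np.radians(32); n=-np.sin(a)*xb+np.cos(a)*zb; u0=np.cos(a)*xb+np.sin(a)*zb
xt=yb*np.cos(phi)+u0*np.sin(phi); T=np.column_stack([xt,-n,np.cross(xt,-n)])
s=readout.get_state(); R=s['tool_rot']; P=G+off*n   # off: TCP offset along axis
rv=Ro.from_matrix(R.T@T).as_rotvec(degrees=True)
print('t',s['clock'],'p',s['ee_pos'],'target',P,'w',s['width'],'\nj',s['joints'])
print('dist world',P-s['ee_pos'],'in tool',R.T@(P-s['ee_pos']),'rotvec',rv,np.linalg.norm(rv))
print('F',s['ft_force'],'M along n',s['wrist_torque']@n, 'jaw turn deg',np.degrees(np.arctan2(R[:,0]@u0,R[:,0]@yb)),'axis err',np.degrees(np.arccos(min(1,-R[:,1]@n))))
E
python3 neck.py .15 15
```

```text
t 18.0833 p [ 0.4947 -0.1961  0.23  ] target [ 0.4947 -0.1044  0.2293] w 0.051492003236727917 
j [-0.2449  0.268   0.6738  1.8345 -0.1861  1.1028  1.6239]
dist world [-0.      0.0917 -0.0007] in tool [0.0828 0.0007 0.0393] rotvec [-30.8716  -0.5116  -8.4283] 32.005511616046185
F [-0.0397  0.5225 -0.5205] M along n 0.019650802072338464 jaw turn deg 13.255271470308852 axis err 32.001313030685154
```

Emit:
arm_command([
  {"travel": [0.0276,0,0.0131],"angular": [0,0,0],"fingers": 50},
  {"travel": [0.0276,0,0.0131],"angular": [0,0,0],"fingers": 50},
  {"travel": [0.0276,0,0.0131],"angular": [0,0,0],"fingers": 50},
  {"travel": [0,0,0],"angular": [-6.17,-0.1,-1.69],"fingers": 50},
  {"travel": [0,0,0],"angular": [-6.17,-0.1,-1.69],"fingers": 50},
  {"travel": [0,0,0],"angular": [-6.17,-0.1,-1.69],"fingers": 50},
  {"travel": [0,0,0],"angular": [-6.17,-0.1,-1.69],"fingers": 50},
  {"travel": [0,0,0],"angular": [-6.17,-0.1,-1.69],"fingers": 50},
  {"travel": [0,0,0],"angular": [0,0,0],"fingers": 50},
  {"travel": [0,0,0],"angular": [0,0,0],"fingers": 50},
])

```text
clock: 18.92
ee_pos: [0.4943, -0.1043, 0.2297]
tool_rot: [[0.387, 0.521, -0.761], [0.912, -0.092, 0.401], [0.138, -0.849, -0.511]]
ft_force: [0.3, -0.4, 1.1]
width: 0.047
```

```bash
python3 look.py w4|tail -1; python3 neck.py .15 15; python3 - <<'E'
from h import *
d=dict(np.load('pics/w4.npz'))
th=np.radians(-9.85);n=np.array([-np.sin(.5585)*np.cos(th),-np.sin(.5585)*np.sin(th),np.cos(.5585)])
yb=np.array([-np.sin(th),np.cos(th),0]);u0=np.cross(yb,n);G=np.array([.573,-.118,.1021])
im=cv2.cvtColor(d['image'],cv2.COLOR_RGB2HSV)
bl=(im[...,2]<85).astype(np.uint8)*255
cs,_=cv2.findContours(bl,cv2.RETR_EXTERNAL,cv2.CHAIN_APPROX_NONE)
for c in cs:
    (x,y),_,_=cv2.minAreaRect(c)
    if cv2.contourArea(c)>120:
        P=[]
        for p in c.reshape(-1,2):
            o,r=ray(d,*p); X=o+r*((G-o)@n)/(r@n)-G; P.append([X@u0,X@yb])
        print((x*1.5625,y*1.5625),'(u0,yb) mm',cv2.minAreaRect(np.array(P,np.float32)*1000))
E
```

```text
N [390.7204 274.0242]
t 18.9667 p [ 0.4954 -0.1046  0.2304] target [ 0.4947 -0.1044  0.2293] w 0.04692317673195926 
j [-0.4556 -0.15    0.5449  2.3151  0.2902  0.4116  1.0026]
dist world [-0.0007  0.0002 -0.0011] in tool [-0.0003  0.0005  0.0012] rotvec [-0.0239 -0.341  -0.1634] 0.3789136337706454
F [ 0.3564 -0.0831 -0.1743] M along n 0.02247728851783793 jaw turn deg 15.341004268423749 axis err 0.16513294454972563
(132.3893904685974, 515.9856796264648) (u0,yb) mm ((145.6640625, -258.98919677734375), (210.74813842773438, 164.86276245117188), 74.80305480957031)
(376.00700855255127, 343.3880567550659) (u0,yb) mm ((48.73171615600586, -24.804224014282227), (48.84465408325195, 35.23918151855469), 11.549304962158203)
(649.9856948852539, 449.6853828430176) (u0,yb) mm ((203.58900451660156, 160.06466674804688), (232.063720703125, 251.8070831298828), 80.83661651611328)
(392.8016662597656, 385.98954677581787) (u0,yb) mm ((92.18302154541016, -24.115692138671875), (243.12850952148438, 198.8101806640625), 74.40608978271484)
(391.40625, 270.3125) (u0,yb) mm ((-0.8997707366943359, 0.46459197998046875), (9.730962753295898, 47.16361618041992), 74.87134552001953)
(234.0665578842163, 182.41312503814697) (u0,yb) mm ((-87.20042419433594, -83.27947998046875), (44.80448532104492, 19.285011291503906), 37.94388961791992)
(486.5384101867676, 108.71396064758301) (u0,yb) mm ((-87.05644226074219, 87.17294311523438), (45.648799896240234, 10.481023788452148), 22.232351303100586)
(676.9151210784912, 52.97509431838989) (u0,yb) mm ((-86.56439971923828, 207.03599548339844), (8.582258224487305, 60.818946838378906), 74.61074829101562)
```

View pics/w4b.png

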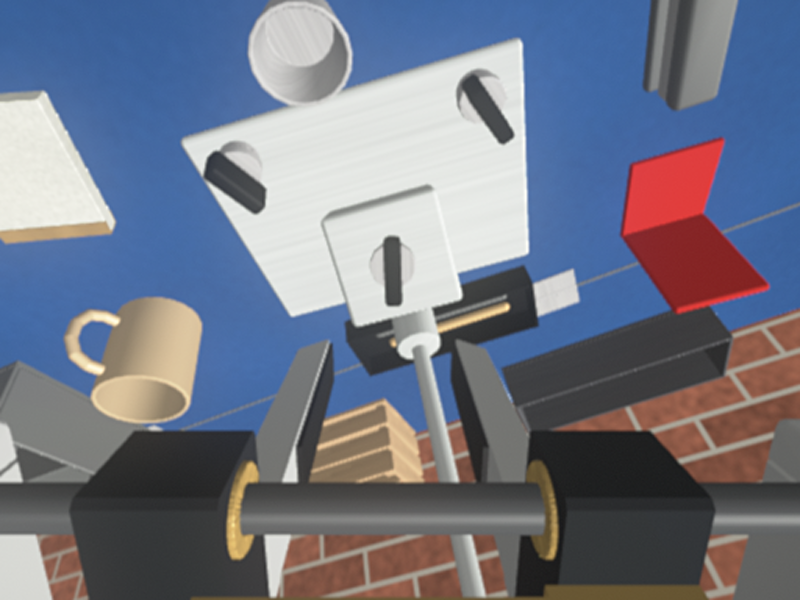

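The view down the neck bolt's axis shows its wing at (391,270), upright between the jaws. The hub is centred behind it, and the lamp stem is well below, out of the way. I advance along the axis.

Emit:
arm_command([
  {"travel": [0,0.032,0.0018],"angular": [0,0,0],"fingers": 42},
  {"travel": [0,0.032,0],"angular": [0,0,0],"fingers": 42},
  {"travel": [0,0.032,0],"angular": [0,0,0],"fingers": 42},
  {"travel": [0,0.03,0],"angular": [0,0,0],"fingers": 42},
  {"travel": [0,0.022,0],"angular": [0,0,0],"fingers": 42},
  {"travel": [0,0.014,0],"angular": [0,0,0],"fingers": 42},
  {"travel": [0,0,0],"angular": [0,0,0],"fingers": 42},
  {"travel": [0,0,0],"angular": [0,0,0],"fingers": 42},
])

```text
clock: 19.63
ee_pos: [0.5462, -0.1048, 0.1409]
tool_rot: [[0.378, 0.513, -0.771], [0.914, -0.071, 0.4], [0.15, -0.856, -0.495]]
ft_force: [-0.1, 0.8, -0.2]
width: 0.0397
```

```bash
python3 neck.py -.012 15
```

```text
t 19.6333 p [ 0.5462 -0.1048  0.1409] target [ 0.5793 -0.1191  0.0919] w 0.039747388264795215 
j [-0.4852  0.1862  0.6758  2.2979 -0.6873  0.1928  1.9319]
dist world [ 0.0331 -0.0143 -0.049 ] in tool [-0.0079  0.0598 -0.0069] rotvec [-1.0728 -0.2167  0.7378] 1.3199830616464856
F [-0.1342  0.7621 -0.2287] M along n 0.003298544807290629 jaw turn deg 15.223631204036538 axis err 1.302069144976101
```

The approach stopped 6 cm short because joint 6 reached its lower limit (0.19). I fit a kinematic model to the poses logged so far, to see which arm postures reach the grasp.

```bash
cat > kin.py <<'E'
import numpy as np; from scipy.optimize import least_squares; from scipy.spatial.transform import Rotation as Ro
D=[([-1.22,.417,-.01,1.614,.005,1.111,-.053],[.2391,.5771,.2049]),
([-0.4028,.2607,.4497,1.8673,-.1298,1.043,.9709],[.5275,-.0191,.2051]),
([-0.3154,.521,.3606,1.9991,-.286,.6691,1.112],[.5263,-.0183,.0252]),
([-0.686,.664,.8583,2.008,-.7081,.7967,-.5197],[.5263,-.0182,.0299]),
([-0.231,.2945,.6612,1.8652,-.2071,1.0508,1.8067],[.494,-.1955,.205]),
([-0.1018,.5521,.5284,1.9866,-.4189,.7095,1.9818],[.4954,-.1958,.0306]),
([-0.4946,.8509,1.126,1.997,-.9695,.9677,-.1976],[.4954,-.1958,.0306]),
([-0.4556,-.15,.5449,2.3151,.2902,.4116,1.0026],[.4954,-.1046,.2304]),
([-0.4852,.1862,.6758,2.2979,-.6873,.1928,1.9319],[.5462,-.1048,.1409])]
Y=[[ -.0004,-.001,-1],[-.0008,-.0002,-1],[.0007,-.0006,-1],[.0001,-.0014,-1],[0,.0001,-1],[.001,.0002,-1],[.0007,.0003,-1],[.521,-.092,-.849],[.513,-.071,-.856]]
z=lambda a:Ro.from_euler('z',a).as_matrix(); y=lambda a:Ro.from_euler('y',a).as_matrix()
def fk(q,L,sg):
    R=z(sg[0]*q[0]); p=np.array([0,0,L[0]]); R=R@y(q[1])
    R=R@z(sg[1]*q[2]); p=p+R@[L[4],0,L[1]]; R=R@y(q[3]); R=R@z(sg[2]*q[4]); p=p+R@[L[5],0,L[2]]; R=R@y(q[5])
    p=p+R@[L[6],0,L[3]]; return p,R@z(sg[3]*q[6])
if __name__=='__main__':
    for s in [(-1,a,b,-1) for a in(1,-1) for b in(1,-1)]:
        f=lambda L:np.concatenate([np.r_[fk(q,L,s)[0]-p,.3*(fk(q,L,s)[1][:,2]-v)] for (q,p),v in zip(D,Y)])
        r=least_squares(f,[.36,.42,.4,.3,0,0,0]);print(s,r.cost,r.x)
        print(np.abs(f(r.x)).max())
E
python3 kin.py; python3 st.py|tail -2
```

```text
(-1, 1, 1, -1) 0.6007165159839745 [ 0.47291105  1.2149519   0.90083247  0.78240967 -0.75407422  0.43745911
 -0.08267392]
0.5941680327192593
(-1, 1, -1, -1) 0.7535343532061264 [-0.34624728  0.52624794  0.26383503  0.15881226 -0.5865256  -0.2899113
 -0.27302773]
0.6226067139781298
(-1, -1, 1, -1) 0.16013629303305807 [ 0.08043386  0.29089442  0.28203333  0.05248602  0.26246446 -0.13622394
  0.09287636]
0.27656141725983385
(-1, -1, -1, -1) 0.0022104164627676924 [ 0.28020422  0.45906611  0.44978859  0.30476877  0.02576748 -0.02220643
 -0.00107307]
0.036875614830282316
t 19.6333 p [ 0.5462 -0.1048  0.1409] yaw 67.5387691141461 w 0.039747388264795215 
j [-0.4852  0.1862  0.6758  2.2979 -0.6873  0.1928  1.9319] F [-0.1342  0.7621 -0.2287] M [ 0.079   0.5242 -0.0035] ydir [ 0.5126 -0.0714 -0.8556]
```

```bash
cat > kin2.py <<'E'
from kin import *
s=(-1,-1,-1,-1)
def fk2(q,x): 
    q=np.asarray(q)+np.r_[x[7:13],0]
    R=z(-q[0]); p=np.array([0,0,x[0]]); R=R@y(q[1]); R=R@z(-q[2]); p=p+R@[x[4],x[13],x[1]]; R=R@y(q[3]); R=R@z(-q[4]); p=p+R@[x[5],x[14],x[2]]; R=R@y(q[5]); p=p+R@[x[6],x[15],x[3]]
    return p,R@z(-q[6])
def fit():
    f=lambda x:np.concatenate([np.concatenate([np.r_[fk2(q,x)[0]-p,.3*(fk2(q,x)[1][:,2]-v)] for (q,p),v in zip(D,Y)]),1e-3*x[4:]])
    return least_squares(f,np.r_[.28,.46,.45,.305,np.zeros(12)]),f
if __name__=='__main__':
    r,f=fit();np.set_printoptions(precision=4,suppress=True);print(r.cost,r.x);print(f(r.x)[:54].reshape(-1,6))
E
python3 kin2.py
```

```text
3.822164299446874e-05 [ 0.2883  0.5009  0.4665  0.3358  0.0115 -0.001   0.0023  0.0125 -0.0051
  0.0089 -0.0018 -0.0003  0.0076 -0.0187  0.0005  0.0005]
[[ 0.0014  0.0036 -0.0014  0.0011 -0.0004  0.    ]
 [-0.0006  0.0008  0.0001 -0.0001  0.0003  0.    ]
 [ 0.0022  0.0013 -0.0016  0.0002 -0.0002  0.    ]
 [-0.0014 -0.0001  0.0004  0.0008  0.001   0.    ]
 [-0.0028  0.0008  0.0003  0.0002  0.0006  0.    ]
 [ 0.001   0.0006 -0.0009  0.0004  0.0001  0.    ]
 [-0.0026 -0.0002  0.0022  0.0018  0.0009  0.    ]
 [-0.0013 -0.0006  0.0005 -0.0012 -0.0031 -0.0002]
 [ 0.0011  0.0004  0.0003 -0.0001 -0.0016  0.0003]]
```

```bash
cat > ik.py <<'E'
from kin2 import *; np.set_printoptions(precision=2,suppress=True)
x=fit()[0].x
lo=np.array([-2.81,-.39,-1.27,.06,-1.19,.19,-2.82]);hi=np.array([2.81,2.02,1.25,2.57,4.33,2,2.82])
th=np.radians(-9.85); xb=np.array([np.cos(th),np.sin(th),0]); yb=np.array([-np.sin(th),np.cos(th),0]); a=np.radians(32)
n=-np.sin(a)*xb+np.cos(a)*np.array([0,0,1.]); u0=np.cross(yb,n); G=np.array([.573,-.118,.1021])
def ik(P,xt,j3,q0):
    T=np.column_stack([xt,-n,np.cross(xt,-n)])
    def f(q):
        q=np.insert(q,2,j3); p,R=fk2(q,x); R=np.column_stack([-R[:,0],R[:,2],R[:,1]])
        return np.r_[p-P,.3*Ro.from_matrix(R.T@T).as_rotvec()]
    k=[0,1,3,4,5,6]
    r=least_squares(f,np.clip(np.delete(q0,2),lo[k]+1e-3,hi[k]-1e-3),bounds=(lo[k],hi[k])); return np.insert(r.x,2,j3),np.abs(r.fun).max()
if __name__=='__main__':
    p,R=fk2(D[7][0],x);print('check tool x',-R[:,0])
    rng=np.random.default_rng(0)
    for off in (.15,-.012):
      for j3 in np.arange(-1.2,1.21,.3):
        for phi in (15,85,160):
          ph=np.radians(phi);best={}
          for t in range(14):
            for sgn in (1,-1):
              q,e=ik(G+off*n,sgn*(yb*np.cos(ph)+u0*np.sin(ph)),j3,lo+(hi-lo)*rng.random(7))
              if e<1e-3: best[tuple(np.round(q,1))]=q
          for q in best.values(): print(off,round(j3,1),phi,q)
E
timeout 500 python3 ik.py
```

```text
check tool x [0.41 0.9  0.14]
0.15 -1.2 15 [ 1.58 -0.38 -1.2   2.32 -0.91  0.55  2.15]
0.15 -1.2 15 [ 1.58 -0.38 -1.2   2.32 -0.91  0.55 -0.99]
0.15 -1.2 85 [ 1.58 -0.38 -1.2   2.32 -0.91  0.55 -2.21]
0.15 -1.2 85 [ 1.58 -0.38 -1.2   2.32 -0.91  0.55  0.93]
0.15 -1.2 160 [ 1.58 -0.38 -1.2   2.32 -0.91  0.55 -0.38]
0.15 -1.2 160 [ 1.58 -0.38 -1.2   2.32 -0.91  0.55  2.76]
0.15 -0.9 15 [ 1.15 -0.19 -0.9   2.32 -0.46  0.41 -1.39]
0.15 -0.9 15 [ 1.15 -0.19 -0.9   2.32 -0.46  0.41  1.75]
0.15 -0.9 85 [ 1.15 -0.19 -0.9   2.32 -0.46  0.41  0.53]
0.15 -0.9 85 [ 1.15 -0.19 -0.9   2.32 -0.46  0.41 -2.62]
0.15 -0.9 160 [ 1.15 -0.19 -0.9   2.32 -0.46  0.41 -0.78]
0.15 -0.9 160 [ 1.15 -0.19 -0.9   2.32 -0.46  0.41  2.36]
0.15 -0.6 15 [ 0.8  -0.14 -0.6   2.32 -0.26  0.39  1.56]
0.15 -0.6 15 [ 0.8  -0.14 -0.6   2.32 -0.26  0.39 -1.59]
0.15 -0.6 85 [ 0.8  -0.14 -0.6   2.32 -0.26  0.39  0.33]
0.15 -0.6 85 [ 0.8  -0.14 -0.6   2.32 -0.26  0.39 -2.81]
0.15 -0.6 160 [ 0.8  -0.14 -0.6   2.32 -0.26  0.39 -0.98]
0.15 -0.6 160 [ 0.8  -0.14 -0.6   2.32 -0.26  0.39  2.17]
0.15 -0.3 15 [ 0.48 -0.12 -0.3   2.32 
[... 1326 characters left out ...]
9 160 [-0.87 -0.23  0.9   2.32  0.53  0.45  1.43]
0.15 0.9 160 [-0.87 -0.23  0.9   2.32  0.53  0.45 -1.72]
-0.012 -1.2 15 [ 1.15  0.57 -1.2   2.26  1.56  0.5  -0.06]
-0.012 -1.2 85 [ 1.15  0.57 -1.2   2.26  1.56  0.5  -1.28]
-0.012 -1.2 85 [ 1.15  0.57 -1.2   2.26  1.56  0.5   1.86]
-0.012 -1.2 160 [ 1.15  0.57 -1.2   2.26  1.56  0.5   0.55]
-0.012 -1.2 160 [ 1.15  0.57 -1.2   2.26  1.56  0.5  -2.59]
-0.012 -0.9 15 [ 0.93  0.41 -0.9   2.26  1.48  0.3  -0.06]
-0.012 -0.9 85 [ 0.93  0.41 -0.9   2.26  1.48  0.3   1.86]
-0.012 -0.9 85 [ 0.93  0.41 -0.9   2.26  1.48  0.3  -1.28]
-0.012 -0.9 160 [ 0.93  0.41 -0.9   2.26  1.48  0.3  -2.59]
-0.012 -0.9 160 [ 0.93  0.41 -0.9   2.26  1.48  0.3   0.55]
```

Only postures with j3 ≤ about -0.8 and j5 ≈ 1.5 (elbow on the other side) reach the grasp; the arm now has j3 = +0.68. To learn how to steer the elbow, I simulate simple differential IK against the logged history.

```bash
cat > sim.py <<'E'
from ik import *
def tool(q):
    p,R=fk2(q,x); return p,np.column_stack([-R[:,0],R[:,2],R[:,1]])
def err(q,P,T):
    p,R=tool(q); return np.r_[P-p,Ro.from_matrix(T@R.T).as_rotvec()]
def jac(q):
    p,R=tool(q);J=np.zeros((6,7))
    for i in range(7):
        d=q.copy();d[i]+=1e-5;p2,R2=tool(d);J[:,i]=np.r_[(p2-p),Ro.from_matrix(R2@R.T).as_rotvec()]/1e-5
    return J
def step(q,P,T,lam=1e-2,it=12,k0=0,q0=None):
    for _ in range(it):
        e=err(q,P,T); act=np.ones(7,bool)
        for _ in range(4):
            J=jac(q)*act; Jp=J.T@np.linalg.inv(J@J.T+lam**2*np.eye(6)); dq=Jp@e
            if k0: dq+=k0*(np.eye(7)-Jp@J)@((q0-q)*act)
            m=np.abs(dq).max(); dq*=min(1,.2/max(m,1e-9))
            bad=act&((q+dq<lo+.001)|(q+dq>hi-.001))
            if not bad.any(): break
            act&=~bad
        q=np.clip(q+dq,lo+.001,hi-.001)
    return q
def run(q,rows,lim=False,trace=False,**k):
    P,T=tool(q); 
    for t,w in rows:
        P=P+T@np.array(t); T=T@Ro.from_rotvec(w,degrees=True).as_matrix(); q=step(q,P,T,**k)
        if trace: print(q)
    e=err(q,P,T); return q,np.linalg.norm(e[:3]),np.degrees(np.linalg.norm(e[3:]))
if __name__=='__main__':
    Q=[np.array(d[0]) for d in D]
    for k0 in (0,.02,.05):
        kw=dict(k0=k0,q0=(lo+hi)/2 if 0 else Q[0]*0+np.array([0,.4,0,1.6,0,1.1,0]))
        print('k0',k0)
        print(run(Q[0],[((-.0259,0,-.0291),(0,0,0))]*17+[((0,0,0),(0,5.6,0))]*3,**kw)[0],'log',Q[1])
        print(run(Q[2],[((0,0,0),(0,6,0))]*19,**kw)[0],'log',Q[3])
        print(run(Q[5],[((0,0,0),(0,6.5,0))]*20+[((0,0,0),(0,5,0))]*4,**kw)[0],'log',Q[6])
        print(run(Q[7],[((0,.032,0),(0,0,0))]*5,**kw),'log',Q[8])
E
python3 sim.py
```

```text
k0 0
[-0.42  0.24  0.47  1.89 -0.12  1.03  0.98] log [-0.4   0.26  0.45  1.87 -0.13  1.04  0.97]
[-0.68  0.68  0.84  2.   -0.71  0.79 -0.52] log [-0.69  0.66  0.86  2.01 -0.71  0.8  -0.52]
[-0.49  0.85  1.11  1.99 -0.96  0.96 -0.2 ] log [-0.49  0.85  1.13  2.   -0.97  0.97 -0.2 ]
(array([-0.43,  0.33,  0.66,  2.24, -1.14,  0.2 ,  2.35]), np.float64(0.016112458063132364), np.float64(0.5722898174274675)) log [-0.49  0.19  0.68  2.3  -0.69  0.19  1.93]
k0 0.02
[ 0.07  0.21 -0.09  1.89  0.02  1.03  0.85] log [-0.4   0.26  0.45  1.87 -0.13  1.04  0.97]
[-0.25  0.51  0.28  2.   -0.22  0.66 -0.93] log [-0.69  0.66  0.86  2.01 -0.71  0.8  -0.52]
[ 0.04  0.51  0.35  1.99 -0.27  0.68 -0.76] log [-0.49  0.85  1.13  2.   -0.97  0.97 -0.2 ]
(array([-0.41,  0.33,  0.64,  2.24, -1.12,  0.19,  2.34]), np.float64(0.01622407212821011), np.float64(0.5764945200507016)) log [-0.49  0.19  0.68  2.3  -0.69  0.19  1.93]
k0 0.05
[ 0.08  0.21 -0.11  1.89  0.03  1.03  0.85] log [-0.4   0.26  0.45  1.87 -0.13  1.04  0.97]
[-0.25  0.51  0.28  2.   -0.22  0.66 -0.93] log [-0.69  0.66  0.86  2.01 -0.71  0.8  -0.52]
[ 0.04  0.51  0.35  1.99 -0.27  0.68 -0.76] log [-0.49  0.85  1.13  2.   -0.97  0.97 -0.2 ]
(array([ 0.69,  0.33, -0.62,  2.26,  1.34,  0.19, -0.  ]), np.float64(0.00010351442789548949), np.float64(0.004277605461738491)) log [-0.49  0.19  0.68  2.3  -0.69  0.19  1.93]
```

Plain minimum-norm IK with no bias reproduces the logs, so the elbow can be steered by a closed loop of tool poses. I search for a short loop in clear space that brings j3 well below zero at the standoff.

```bash
cat > loop.py <<'E'
from sim import *
import multiprocessing as mp, time
vmax=.7/12*np.array([1.89,1.89,2.39,2.39,3.01,3.01,3.01])
def pose(r,az,zz,tilt,rel):  # tool down tilted 'tilt' toward robot, x at yaw az+rel
    A=z(az); nn=A@np.array([-np.sin(tilt),0,np.cos(tilt)]); u=A@np.array([np.cos(tilt),0,np.sin(tilt)]); yy=A@np.array([0,1.,0])
    b=rel-np.pi/2; xt=yy*np.cos(b)-u*np.sin(b)
    return A@np.array([r,0,zz]),np.column_stack([xt,-nn,np.cross(xt,-nn)])
def seg(A,B,vel=1.):  # constant tool-frame rows from pose A to B
    w=Ro.from_matrix(A[1].T@B[1]).as_rotvec(degrees=True); d=A[1].T@(B[0]-A[0])
    n=int(np.ceil(max(np.linalg.norm(w)/6.5,np.linalg.norm(d)/.036,1)*vel))
    S=sum(Ro.from_rotvec(w/n*k,degrees=True).as_matrix() for k in range(n))
    return n,np.round(np.linalg.solve(S,d),4),np.round(w/n,2)
def follow(q,wps,it=2):
    tot=0;segs=[]
    for B in wps:
        n,t,w=seg(tool(q),B); n0=n; P,T=tool(q); qs=[q]
        for _ in range(n): P=P+T@t;T=T@Ro.from_rotvec(w,degrees=True).as_matrix(); qs.append(step(qs[-1],P,T,it=it))
        q=qs[-1]; e=err(q,P,T)
        if np.abs(e).max()>.02: return None
        if (np.abs(np.diff(qs,axis=0))/vmax).max()>.95: return None
        tot+=n; segs.append((n,t.tolist(),w.tolist()))
    return q,tot,segs
Q8=np.array([-0.4852,.1862,.6758,2.2979,-.6873,.1928,1.9319])
ph=np.radians(15); xt=yb*np.cos(ph)+u0*np.sin(ph); STAND=(G+.15*n,np.column_stack([xt,-n,np.cross(xt,-n)]))
AZ=np.arctan2(-.118,.573)
def cand(seed):
    g=np.random.default_rng(seed); W=[]
    for _ in range(g.integers(1,4)):
        az=g.uniform(-.6,1.1); r=g.uniform(.4,.62) if az>.35 else g.uniform(.4,.5)
        W.append((r,az,g.uniform(.23,.42),g.choice([0,.3,.56]),g.uniform(-2.6,2.6)))
    r=follow(S0,[pose(*w) for w in W]+[STAND])
    return None if r is None else (r[0][2]+.004*r[1],seed,W,r)
S0=np.array([-0.4556,-.15,.5449,2.3151,.2902,.4116,1.0026])
if __name__=='__main__':
    t0=time.time();res=[]
    with mp.Pool() as p:
        for r in p.imap_unordered(cand,range(6000),chunksize=4):
            if r: res.append(r)
            if time.time()-t0>400: p.terminate();break
    res.sort(key=lambda r:r[0]);print(len(res),mp.cpu_count())
    for r in res[:4]: print(r[0],r[1],'q',r[3][0],'rows',r[3][1]);print('  W',np.round(r[2],2).tolist());[print('   ',s) for s in r[3][2]]
E
OMP_NUM_THREADS=1 timeout 480 python3 loop.py
```

```text
1632 4
-0.020730778212640688 4492 q [ 0.45 -0.12 -0.27  2.32 -0.11  0.38  1.41] rows 63
  W [[0.45, 0.53, 0.33, 0.56, -0.68], [0.56, 1.05, 0.31, 0.0, -0.33], [0.62, 0.83, 0.24, 0.0, 2.29]]
    (13, [0.0103, -0.0089, 0.0269], [1.71, 5.92, -0.57])
    (10, [-0.0054, 0.0049, 0.0279], [-0.8, -4.87, 3.21])
    (22, [-0.0038, 0.0035, -0.0075], [0.0, -6.24, 0.0])
    (18, [-0.0328, -0.0036, 0.0174], [-1.56, 6.12, 1.4])
0.0322128102475725 4957 q [ 0.37 -0.12 -0.2   2.32 -0.08  0.38  1.39] rows 59
  W [[0.48, -0.11, 0.34, 0.56, 1.57], [0.6, 0.75, 0.34, 0.3, -1.1], [0.56, 0.69, 0.37, 0.0, 1.57]]
    (4, [0.014, -0.0276, -0.0072], [0.02, -4.97, -0.68])
    (17, [0.0155, -0.0017, 0.0275], [1.55, 6.22, 0.58])
    (24, [-0.002, -0.0019, -0.0014], [0.2, -6.16, 0.95])
    (14, [-0.0347, 0.009, 0.0043], [-2.31, 4.47, 0.71])
0.31360231833434 569 q [-0.1  -0.12  0.23  2.32  0.1   0.39  1.22] rows 21
  W [[0.47, -0.3, 0.37, 0.56, 2.54]]
    (11, [-0.0055, -0.0125, -0.0032], [0.08, -5.98, 0.3])
    (10, [0.0065, 0.0139, 0.0028], [-0.13, 6.42, -0.39])
0.3231125018299025 2523 q [-0.1  -0.12  0.24  2.32  0.1   0.38  1.22] rows 22
  W [[0.46, -0.12, 0.35, 0.56, 2.42], [0.46, -0.21, 0.25, 0.56, 2.05]]
    (11, [0.0036, -0.0115, -0.0037], [-0.09, -6.18, -0.22])
    (4, [0.0019, 0.0224, 0.018], [0.42, 6.34, 0.55])
    (7, [-0.001, 0.0055, -0.0043], [-0.0, 5.87, -0.15])
```

```bash
cat > plan.py <<'E'
from loop import *
q=S0.copy(); L1=[(13,[.0103,-.0089,.0269],[1.71,5.92,-.57]),(10,[-.0054,.0049,.0279],[-.8,-4.87,3.21]),(22,[-.0038,.0035,-.0075],[0,-6.24,0]),(18,[-.0328,-.0036,.0174],[-1.56,6.12,1.4])]
def rows(q,segs,it=3):
    P,T=tool(q);path=[];qs=[q]
    for k,t,w in segs:
        for _ in range(k): P=P+T@t;T=T@Ro.from_rotvec(w,degrees=True).as_matrix();q=step(q,P,T,it=it);path.append(P);qs.append(q)
    return q,np.abs(err(q,P,T)),np.array(path),np.abs(np.diff(qs,axis=0)/vmax).max()
for loop in (1,2):
    q,e,path,v=rows(q,L1); print('loop',loop,q,e.max(),v); print(path[[12,22,44,50,54,58,62]])
    r,e,_,v=rows(q,[(9,[0,.018,0],[0,0,0])]); print(' descend',r,'err',e,v)
    for k in range(5):
        r,e,_,v=rows(r,[(6,[0,0,0],[0,5,0])]); print('   turn',r,e.max(),v)
E
python3 plan.py
```

```text
loop 1 [ 0.45 -0.12 -0.27  2.32 -0.11  0.38  1.41] 9.358636199330306e-09 0.8211349794160279
[[ 0.39  0.23  0.33]
 [ 0.28  0.48  0.31]
 [ 0.42  0.46  0.24]
 [ 0.57  0.3   0.26]
 [ 0.61  0.16  0.26]
 [ 0.58  0.01  0.26]
 [ 0.49 -0.11  0.23]]
 descend [ 0.73  0.35 -0.66  2.26  1.41  0.2  -0.03] err [0. 0. 0. 0. 0. 0.] 4.66696265883011
   turn [ 0.72  0.35 -0.65  2.26  1.41  0.19 -0.55] 2.814804383466374e-07 0.49640444546139223
   turn [ 0.72  0.35 -0.65  2.26  1.41  0.19 -1.07] 2.939826396208822e-07 0.4969767907751048
   turn [ 0.72  0.35 -0.65  2.26  1.41  0.19 -1.6 ] 3.060028498924616e-07 0.4970088045545917
   turn [ 0.72  0.35 -0.65  2.26  1.41  0.19 -2.12] 3.0600322264984214e-07 0.49700880455469415
   turn [ 0.72  0.35 -0.65  2.26  1.41  0.19 -2.64] 3.0600359507415575e-07 0.4970088045548383
loop 2 [ 0.21 -0.11 -0.05  2.32 -0.06  0.37  1.41] 1.1833001481442729e-08 2.202597279702661
[[ 0.38  0.23  0.32]
 [ 0.26  0.48  0.31]
 [ 0.4   0.46  0.23]
 [ 0.56  0.3   0.25]
 [ 0.6   0.16  0.26]
 [ 0.58  0.02  0.25]
 [ 0.5  -0.11  0.23]]
 descend [-0.34  0.32  0.57  2.23 -1.15  0.2   2.43] err [0.01 0.   0.02 0.   0.01 0.  ] 4.682428217539285
   turn [-0.37  0.33  0.61  2.23 -1.18  0.21  1.94] 1.6203361818956097e-08 0.4978486259416604
   turn [-0.37  0.33  0.6   2.23 -1.18  0.21  1.41] 1.6227262256141017e-08 0.49784669115483826
   turn [-0.37  0.33  0.6   2.23 -1.18  0.21  0.89] 1.6250806089690428e-08 0.49784590010688845
   turn [-0.37  0.33  0.6   2.23 -1.18  0.21  0.37] 1.6273995373516925e-08 0.49784510328312537
   turn [-0.37  0.33  0.6   2.23 -1.18  0.21 -0.16] 1.629683071824317e-08 0.4978443007948842
```

Emit:
arm_command([
  {"travel": [0,-0.02,0],"angular": [0,0,0],"fingers": 42},
  {"travel": [0,-0.02,0],"angular": [0,0,0],"fingers": 42},
  {"travel": [0,-0.02,0],"angular": [0,0,0],"fingers": 42},
  {"travel": [0,-0.02,0],"angular": [0,0,0],"fingers": 42},
  {"travel": [0,-0.02,0],"angular": [0,0,0],"fingers": 42},
  {"travel": [0,0,0],"angular": [0,0,0],"fingers": 42},
])

```text
clock: 20.13
ee_pos: [0.5192, -0.0958, 0.1902]
tool_rot: [[0.367, 0.516, -0.774], [0.917, -0.062, 0.393], [0.155, -0.855, -0.496]]
ft_force: [0.3, 0.2, -0.2]
width: 0.0397
```

```bash
python3 neck.py .15 15; cat > plan2.py <<'E'
import loop; from loop import *
import bench
S=np.array(bench.readout.get_state()['joints']); P0,T0=tool(S)
def go(args):
    r1,r2,a=args
    W=[(.45,.53,.33,.56,-.68),(.56,1.05,.31,0,-.33),(.62,.83,.24,0,r1),(r2,a,.3,.3,1.57+(r1-1.57)*.4)]
    r=follow(S,[pose(*w) for w in W]+[STAND]); return None if r is None else (r[0][2],args,r)
if __name__=='__main__':
    with mp.Pool() as p: res=[r for r in p.map(go,[(a,b,c) for a in(1.9,2.1,2.29,2.4) for b in(.42,.46,.5) for c in(.1,.3,.5)]) if r]
    res.sort(key=lambda r:r[0])
    for r in res[:2]: print(r[0],r[1],r[2][0],r[2][1]);[print('  ',s) for s in r[2][2]]
E
OMP_NUM_THREADS=1 python3 plan2.py
```

```text
t 20.1333 p [ 0.5192 -0.0958  0.1902] target [ 0.4947 -0.1044  0.2293] w 0.03965589389679447 
j [-0.9352 -0.0294  1.0692  2.32    0.0518  0.2901  1.2442]
dist world [-0.0246 -0.0086  0.0391] in tool [-0.0109 -0.0456 -0.0038] rotvec [-1.1243  0.2182  1.303 ] 1.7348259437291473
F [ 0.3232  0.2107 -0.1917] M along n 0.010507602041783137 jaw turn deg 14.794526035001994 axis err 1.7210432621349907
```

```bash
cat > evo.py <<'E'
from loop import *
import bench,time
S=np.array(bench.readout.get_state()['joints'])
B=[.45,.53,.33,.56,-.68],[.56,1.05,.31,0,-.33],[.62,.83,.24,0,2.2],[.45,.2,.28,.3,1.9]
lo5=np.array([.4,-.6,.24,0,-2.7]);hi5=np.array([.62,1.15,.42,.56,2.7])
def ev(W):
    W=np.array(W);q=S.copy();tot=0;segs=[]
    for Bp in [pose(*w) for w in W]+[STAND]:
        n,t,w=seg(tool(q),Bp,1.15); P,T=tool(q)
        for _ in range(n):
            P=P+T@t;T=T@Ro.from_rotvec(w,degrees=True).as_matrix();q2=step(q,P,T,it=2)
            if (np.abs(q2-q)/vmax).max()>.97 or np.abs(err(q2,P,T)).max()>.02: return 9,None
            r=np.hypot(P[0],P[1])
            if np.arctan2(P[1],P[0])<.2 and r>.55 or P[2]<.18: return 9,None
            q=q2
        tot+=n; segs.append((n,np.round(t,4).tolist(),np.round(w,2).tolist()))
    return q[2]+.003*tot,(q,tot,segs,W)
def mut(a):
    seed,W=a;g=np.random.default_rng(seed)
    if W is None:
        W=lo5+(hi5-lo5)*g.random((g.integers(2,5),5)) if g.random()<.6 else np.array(B)+g.normal(size=(4,5))*np.array([.03,.15,.03,.1,.4])
    else:
        W=np.array(W)+g.normal(size=np.shape(W))*np.array([.03,.12,.03,.1,.3])*g.choice([.3,1,2])
    W=np.clip(W,lo5,hi5); low=W[:,1]<.3; W[low,0]=np.clip(W[low,0],.4,.5); return ev(W)
if __name__=='__main__':
    t0=time.time();pop=[];s=0
    with mp.Pool() as p:
        while time.time()-t0<330:
            jobs=[]
            for i in range(80):
                s+=1; jobs.append((s,pop[s%min(6,len(pop))][1][3] if len(pop)>3 and i>25 else None))
            pop+= [r for r in p.map(mut,jobs,chunksize=4) if r[1]]; pop=sorted(pop,key=lambda r:r[0])[:12]
    print(s,len(pop))
    for sc,r in pop[:2]: print(sc,r[0],r[1],np.round(r[3],2).tolist());[print('  ',x) for x in r[2]]
E
OMP_NUM_THREADS=1 timeout 500 python3 evo.py
```

```text
5440 12
-0.4507621098013979 [ 0.86 -0.15 -0.65  2.32 -0.29  0.39  1.58] 67 [[0.46, -0.59, 0.24, 0.56, 0.04], [0.42, -0.6, 0.37, 0.48, 2.64], [0.47, -0.42, 0.37, 0.32, 0.96]]
   (17, [-0.0095, -0.005, -0.0082], [-0.74, 5.39, 0.48])
   (27, [0.0002, -0.0048, -0.0014], [0.22, -5.49, 0.08])
   (16, [0.0048, 0.0003, -0.004], [0.53, 5.34, -0.41])
   (7, [0.0116, 0.0202, 0.0094], [-1.42, -4.68, -1.61])
-0.4489755854605486 [ 0.82 -0.14 -0.61  2.32 -0.27  0.39  1.56] 54 [[0.46, -0.56, 0.25, 0.53, 0.27], [0.41, -0.58, 0.42, 0.43, 2.55], [0.45, -0.28, 0.38, 0.27, 1.26]]
   (14, [-0.0112, -0.006, -0.0082], [-0.65, 5.53, 0.7])
   (23, [0.0, -0.0076, -0.0018], [0.3, -5.62, 0.08])
   (11, [0.0111, 0.0038, -0.0062], [0.6, 5.2, -0.78])
   (6, [0.0052, 0.0257, 0.0031], [-2.48, -1.46, -1.19])
```

The loop found stays in clear space on the robot's side and should end near j3 ≈ -0.6. I run it one segment per call.

Emit:
arm_command([
  {"travel": [-0.0112,-0.006,-0.0082],"angular": [-0.65,5.53,0.7],"fingers": 42},
  {"travel": [-0.0112,-0.006,-0.0082],"angular": [-0.65,5.53,0.7],"fingers": 42},
  {"travel": [-0.0112,-0.006,-0.0082],"angular": [-0.65,5.53,0.7],"fingers": 42},
  {"travel": [-0.0112,-0.006,-0.0082],"angular": [-0.65,5.53,0.7],"fingers": 42},
  {"travel": [-0.0112,-0.006,-0.0082],"angular": [-0.65,5.53,0.7],"fingers": 42},
  {"travel": [-0.0112,-0.006,-0.0082],"angular": [-0.65,5.53,0.7],"fingers": 42},
  {"travel": [-0.0112,-0.006,-0.0082],"angular": [-0.65,5.53,0.7],"fingers": 42},
  {"travel": [-0.0112,-0.006,-0.0082],"angular": [-0.65,5.53,0.7],"fingers": 42},
  {"travel": [-0.0112,-0.006,-0.0082],"angular": [-0.65,5.53,0.7],"fingers": 42},
  {"travel": [-0.0112,-0.006,-0.0082],"angular": [-0.65,5.53,0.7],"fingers": 42},
  {"travel": [-0.0112,-0.006,-0.0082],"angular": [-0.65,5.53,0.7],"fingers": 42},
  {"travel": [-0.0112,-0.006,-0.0082],"angular": [-0.65,5.53,0.7],"fingers": 42},
  {"travel": [-0.0112,-0.006,-0.0082],"angular": [-0.65,5.53,0.7],"fingers": 42},
  {"travel": [-0.0112,-0.006,-0.0082],"angular": [-0.65,5.53,0.7],"fingers": 42},
])

```text
clock: 21.3
ee_pos: [0.4021, -0.2452, 0.2472]
tool_rot: [[0.849, 0.434, 0.301], [-0.201, -0.263, 0.944], [0.489, -0.862, -0.136]]
ft_force: [0.2, 0.1, 0.1]
width: 0.0396
```

```bash
cat > rem.py <<'E'
from plan import rows
from loop import *
import bench,sys
E
sed -i '/^for loop/,$d' plan.py
cat >> rem.py <<'E'
q=np.array(bench.readout.get_state()['joints']);print(q)
SG=[(23,[0,-.0076,-.0018],[.3,-5.62,.08]),(11,[.0111,.0038,-.0062],[.6,5.2,-.78]),(6,[.0052,.0257,.0031],[-2.48,-1.46,-1.19])][int(sys.argv[1]):]
for sg in SG:
    q,e,p,v=rows(q,[sg]);print('pred',q,e.max(),v,tool(q)[0])
E
python3 rem.py 0; python3 st.py|head -1
```

```text
[-0.25 -0.29  0.59  2.34  0.48  0.56 -0.26]
pred [ 0.66 -0.39 -0.12  2.04 -0.04  1.06  2.53] 0.00478767303836114 0.9556640634836733 [ 0.35 -0.23  0.42]
pred [ 0.84 -0.24 -0.52  1.96 -0.14  1.12  1.35] 2.915612196119355e-10 0.620801338097472 [ 0.44 -0.12  0.38]
pred [ 0.76 -0.14 -0.57  2.31 -0.22  0.39  1.5 ] 5.361553229166205e-08 0.7633957188739515 [ 0.5  -0.1   0.23]
t 21.3 p [ 0.4021 -0.2452  0.2472] yaw -13.297112175138215 w 0.03955757815209201
```

Emit:
arm_command([
  {"travel": [0,-0.0076,-0.0018],"angular": [0.3,-5.62,0.08],"fingers": 42},
  {"travel": [0,-0.0076,-0.0018],"angular": [0.3,-5.62,0.08],"fingers": 42},
  {"travel": [0,-0.0076,-0.0018],"angular": [0.3,-5.62,0.08],"fingers": 42},
  {"travel": [0,-0.0076,-0.0018],"angular": [0.3,-5.62,0.08],"fingers": 42},
  {"travel": [0,-0.0076,-0.0018],"angular": [0.3,-5.62,0.08],"fingers": 42},
  {"travel": [0,-0.0076,-0.0018],"angular": [0.3,-5.62,0.08],"fingers": 42},
  {"travel": [0,-0.0076,-0.0018],"angular": [0.3,-5.62,0.08],"fingers": 42},
  {"travel": [0,-0.0076,-0.0018],"angular": [0.3,-5.62,0.08],"fingers": 42},
  {"travel": [0,-0.0076,-0.0018],"angular": [0.3,-5.62,0.08],"fingers": 42},
  {"travel": [0,-0.0076,-0.0018],"angular": [0.3,-5.62,0.08],"fingers": 42},
  {"travel": [0,-0.0076,-0.0018],"angular": [0.3,-5.62,0.08],"fingers": 42},
  {"travel": [0,-0.0076,-0.0018],"angular": [0.3,-5.62,0.08],"fingers": 42},
  {"travel": [0,-0.0076,-0.0018],"angular": [0.3,-5.62,0.08],"fingers": 42},
  {"travel": [0,-0.0076,-0.0018],"angular": [0.3,-5.62,0.08],"fingers": 42},
  {"travel": [0,-0.0076,-0.0018],"angular": [0.3,-5.62,0.08],"fingers": 42},
  {"travel": [0,-0.0076,-0.0018],"angular": [0.3,-5.62,0.08],"fingers": 42},
  {"travel": [0,-0.0076,-0.0018],"angular": [0.3,-5.62,0.08],"fingers": 42},
  {"travel": [0,-0.0076,-0.0018],"angular": [0.3,-5.62,0.08],"fingers": 42},
  {"travel": [0,-0.0076,-0.0018],"angular": [0.3,-5.62,0.08],"fingers": 42},
  {"travel": [0,-0.0076,-0.0018],"angular": [0.3,-5.62,0.08],"fingers": 42},
])

```text
clock: 22.97
ee_pos: [0.3565, -0.2319, 0.3945]
tool_rot: [[-0.081, 0.368, -0.926], [0.962, -0.215, -0.17], [-0.262, -0.904, -0.337]]
ft_force: [0.3, 0.2, 0.5]
width: 0.0393
```

Emit:
arm_command([
  {"travel": [0,-0.0076,-0.0018],"angular": [0.3,-5.62,0.08],"fingers": 42},
  {"travel": [0,-0.0076,-0.0018],"angular": [0.3,-5.62,0.08],"fingers": 42},
  {"travel": [0,-0.0076,-0.0018],"angular": [0.3,-5.62,0.08],"fingers": 42},
  {"travel": [0,0,0],"angular": [0,0,0],"fingers": 42},
])

```text
clock: 23.3
ee_pos: [0.3528, -0.2276, 0.4152]
tool_rot: [[-0.311, 0.357, -0.881], [0.886, -0.225, -0.404], [-0.343, -0.906, -0.247]]
ft_force: [-0.6, -0.7, -0.4]
width: 0.0395
```

```bash
python3 rem.py 1; python3 st.py|head -1
```

```text
[ 0.6  -0.39 -0.09  2.03 -0.01  1.06  2.47]
pred [ 0.77 -0.22 -0.47  1.94 -0.12  1.11  1.31] 2.9530250467146857e-10 0.6191348619432833 [ 0.45 -0.12  0.38]
pred [ 0.7  -0.13 -0.53  2.3  -0.16  0.38  1.42] 1.0166471831052348e-07 0.758593730795816 [ 0.51 -0.1   0.24]
t 23.3 p [ 0.3528 -0.2276  0.4152] yaw 109.33635477364074 w 0.03950543161375546
```

Emit:
arm_command([
  {"travel": [0.0111,0.0038,-0.0062],"angular": [0.6,5.2,-0.78],"fingers": 42},
  {"travel": [0.0111,0.0038,-0.0062],"angular": [0.6,5.2,-0.78],"fingers": 42},
  {"travel": [0.0111,0.0038,-0.0062],"angular": [0.6,5.2,-0.78],"fingers": 42},
  {"travel": [0.0111,0.0038,-0.0062],"angular": [0.6,5.2,-0.78],"fingers": 42},
  {"travel": [0.0111,0.0038,-0.0062],"angular": [0.6,5.2,-0.78],"fingers": 42},
  {"travel": [0.0111,0.0038,-0.0062],"angular": [0.6,5.2,-0.78],"fingers": 42},
  {"travel": [0.0111,0.0038,-0.0062],"angular": [0.6,5.2,-0.78],"fingers": 42},
  {"travel": [0.0111,0.0038,-0.0062],"angular": [0.6,5.2,-0.78],"fingers": 42},
  {"travel": [0.0111,0.0038,-0.0062],"angular": [0.6,5.2,-0.78],"fingers": 42},
  {"travel": [0.0111,0.0038,-0.0062],"angular": [0.6,5.2,-0.78],"fingers": 42},
  {"travel": [0.0111,0.0038,-0.0062],"angular": [0.6,5.2,-0.78],"fingers": 42},
  {"travel": [0,0,0],"angular": [0,0,0],"fingers": 42},
])

```text
clock: 24.3
ee_pos: [0.44, -0.1201, 0.3763]
tool_rot: [[0.556, 0.271, -0.786], [0.826, -0.071, 0.56], [0.096, -0.96, -0.263]]
ft_force: [0.1, -0.0, -0.4]
width: 0.0395
```

```bash
cat > nxt.py <<'E'
from plan import rows
from loop import *
import bench
s=bench.readout.get_state();q=np.array(s['joints']);print(q)
G[:]=[.5722,-.1175,.1017]
A=(s['ee_pos'],s['tool_rot'])
B=(G+.15*n,STAND[1]); sg=seg(A,B,1.2);print(sg)
q,e,p,v=rows(q,[sg]);print('pred',q,e.max(),v)
for k,st in ((5,.016),(10,.004),(10,.003),(3,.004)):
    q,e,p,v=rows(q,[(k,[0,st,0],[0,0,0])],it=8);print('desc',k,st,q,e.max(),v)
for k in range(5):
    q,e,_,v=rows(q,[(6,[0,0,0],[0,4.9,0])]); print('turn',q,e.max(),v)
E
python3 nxt.py
```

```text
[ 0.75 -0.21 -0.47  1.94 -0.11  1.11  1.28]
(6, array([0.  , 0.03, 0.  ]), array([-2.41, -1.57, -1.1 ]))
pred [ 0.69 -0.11 -0.51  2.3  -0.13  0.38  1.41] 9.887524154983396e-08 0.7495344462159899
desc 5 0.016 [ 0.66  0.11 -0.54  2.28  0.35  0.21  0.96] 7.854827899222983e-15 0.7143618457358778
desc 10 0.004 [ 0.72  0.24 -0.64  2.26  0.89  0.19  0.44] 3.097522238704187e-14 0.48257862028477444
desc 10 0.003 [ 0.68  0.32 -0.61  2.24  1.22  0.19  0.13] 2.248201624865942e-14 0.21566954550105874
desc 3 0.004 [ 0.66  0.35 -0.58  2.24  1.33  0.19  0.02] 3.645694857112858e-14 0.21969574849507426
turn [ 0.66  0.35 -0.58  2.24  1.33  0.19 -0.49] 2.912368541330146e-07 0.4870686284636471
turn [ 0.66  0.35 -0.58  2.24  1.33  0.19 -1.  ] 2.9123806799535856e-07 0.487068628463649
turn [ 0.66  0.35 -0.58  2.24  1.33  0.19 -1.52] 2.9123928368957053e-07 0.48706862846364646
turn [ 0.66  0.35 -0.58  2.24  1.33  0.19 -2.03] 2.9124049921724904e-07 0.48706862846373755
turn [ 0.66  0.35 -0.58  2.24  1.33  0.19 -2.54] 2.912417156886171e-07 0.4870686284636857
```

```bash
sed -i 's/;print(sg)/;print(sg[0],sg[1].tolist(),sg[2].tolist())/' nxt.py; python3 nxt.py|sed -n 2p
```

```text
6 [0.0037, 0.0259, 0.0033] [-2.41, -1.57, -1.1]
```

Emit:
arm_command([
  {"travel": [0.0037,0.0259,0.0033],"angular": [-2.41,-1.57,-1.1],"fingers": 42},
  {"travel": [0.0037,0.0259,0.0033],"angular": [-2.41,-1.57,-1.1],"fingers": 42},
  {"travel": [0.0037,0.0259,0.0033],"angular": [-2.41,-1.57,-1.1],"fingers": 42},
  {"travel": [0.0037,0.0259,0.0033],"angular": [-2.41,-1.57,-1.1],"fingers": 42},
  {"travel": [0.0037,0.0259,0.0033],"angular": [-2.41,-1.57,-1.1],"fingers": 42},
  {"travel": [0.0037,0.0259,0.0033],"angular": [-2.41,-1.57,-1.1],"fingers": 42},
  {"travel": [0,0,0],"angular": [0,0,0],"fingers": 42},
  {"travel": [0,0,0],"angular": [0,0,0],"fingers": 42},
])

```text
clock: 24.97
ee_pos: [0.4915, -0.1053, 0.2287]
tool_rot: [[0.377, 0.519, -0.767], [0.917, -0.091, 0.389], [0.132, -0.85, -0.511]]
ft_force: [0.4, -0.1, 0.5]
width: 0.0393
```

```bash
python3 neck.py .15 15 "(.5722,-.1175,.1017)"
```

```text
t 24.9667 p [ 0.4915 -0.1053  0.2287] target [ 0.4939 -0.1039  0.2289] w 0.03928653388976103 
j [ 0.693  -0.105  -0.5172  2.2931 -0.1228  0.3863  1.4081]
dist world [0.0024 0.0014 0.0002] in tool [ 0.0023  0.0009 -0.0014] rotvec [-0.1463  0.4224 -0.1079] 0.45980018284366236
F [ 0.3949 -0.0638  0.4862] M along n 0.04596482328890841 jaw turn deg 14.577508854073496 axis err 0.1817516579203835
```

j3 is now -0.52, as planned. I correct the small offset and advance 80 mm, slowing towards the narrow zone.

Emit:
arm_command([
  {"travel": [0.0022,0.016,-0.0014],"angular": [0,0.4,0],"fingers": 42},
  {"travel": [0,0.016,0],"angular": [0,0,0],"fingers": 42},
  {"travel": [0,0.016,0],"angular": [0,0,0],"fingers": 42},
  {"travel": [0,0.012,0],"angular": [0,0,0],"fingers": 42},
  {"travel": [0,0.008,0],"angular": [0,0,0],"fingers": 42},
  {"travel": [0,0.005,0],"angular": [0,0,0],"fingers": 42},
  {"travel": [0,0.004,0],"angular": [0,0,0],"fingers": 42},
  {"travel": [0,0.004,0],"angular": [0,0,0],"fingers": 42},
  {"travel": [0,0.004,0],"angular": [0,0,0],"fingers": 42},
  {"travel": [0,0.004,0],"angular": [0,0,0],"fingers": 42},
  {"travel": [0,0.004,0],"angular": [0,0,0],"fingers": 42},
  {"travel": [0,0.004,0],"angular": [0,0,0],"fingers": 42},
  {"travel": [0,0.003,0],"angular": [0,0,0],"fingers": 42},
  {"travel": [0,0,0],"angular": [0,0,0],"fingers": 42},
])

```text
clock: 26.13
ee_pos: [0.5475, -0.1155, 0.1472]
tool_rot: [[0.385, 0.522, -0.761], [0.913, -0.097, 0.395], [0.133, -0.847, -0.515]]
ft_force: [-0.7, 0.2, 0.2]
width: 0.0396
```

```bash
python3 neck.py -.012 15 "(.5722,-.1175,.1017)"
```

```text
t 26.1333 p [ 0.5475 -0.1155  0.1472] target [ 0.5785 -0.1186  0.0915] w 0.03961337528252782 
j [ 0.6457  0.1802 -0.5435  2.2665  0.6477  0.1965  0.6664]
dist world [ 0.031  -0.0031 -0.0557] in tool [0.0017 0.0636 0.0039] rotvec [ 0.1906 -0.0412 -0.3203] 0.3749916553051009
F [-0.6764  0.1604  0.2017] M along n 0.011546731302095242 jaw turn deg 15.041687780009648 axis err 0.372726476658035
```

Emit:
arm_command([
  {"travel": [0.0003,0.003,0.0007],"angular": [0,0,0],"fingers": 42},
  {"travel": [0.0003,0.003,0.0007],"angular": [0,0,0],"fingers": 42},
  {"travel": [0.0003,0.003,0.0007],"angular": [0,0,0],"fingers": 42},
  {"travel": [0.0003,0.003,0.0007],"angular": [0,0,0],"fingers": 42},
  {"travel": [0.0003,0.003,0.0007],"angular": [0,0,0],"fingers": 42},
  {"travel": [0,0.003,0],"angular": [0,0,0],"fingers": 42},
  {"travel": [0,0.003,0],"angular": [0,0,0],"fingers": 42},
  {"travel": [0,0.003,0],"angular": [0,0,0],"fingers": 42},
  {"travel": [0,0.003,0],"angular": [0,0,0],"fingers": 42},
  {"travel": [0,0.003,0],"angular": [0,0,0],"fingers": 42},
  {"travel": [0,0.003,0],"angular": [0,0,0],"fingers": 42},
  {"travel": [0,0.003,0],"angular": [0,0,0],"fingers": 42},
  {"travel": [0,0,0],"angular": [0,0,0],"fingers": 42},
])

```text
clock: 27.22
ee_pos: [0.5643, -0.116, 0.1148]
tool_rot: [[0.385, 0.523, -0.76], [0.913, -0.097, 0.395], [0.133, -0.847, -0.515]]
ft_force: [1.1, -0.4, 0.0]
width: 0.0394
```

```bash
python3 neck.py -.012 15 "(.5722,-.1175,.1017)"
```

```text
t 27.2167 p [ 0.5643 -0.116   0.1148] target [ 0.5785 -0.1186  0.0915] w 0.03938318637541267 
j [ 0.6596  0.2883 -0.5824  2.253   1.1701  0.1949  0.1658]
dist world [ 0.0142 -0.0026 -0.0233] in tool [0.     0.0274 0.0002] rotvec [ 0.2395 -0.0247 -0.3124] 0.39437112119983686
F [ 1.0858 -0.3528  0.0129] M along n 0.006707327164793363 jaw turn deg 15.025333664065515 axis err 0.39359807048263196
```

Emit:
arm_command([
  {"travel": [0,0.004,0],"angular": [0,0,0],"fingers": 42},
  {"travel": [0,0.004,0],"angular": [0,0,0],"fingers": 42},
  {"travel": [0,0.004,0],"angular": [0,0,0],"fingers": 42},
  {"travel": [0,0.004,0],"angular": [0,0,0],"fingers": 42},
  {"travel": [0,0.004,0],"angular": [0,0,0],"fingers": 42},
  {"travel": [0,0.004,0],"angular": [0,0,0],"fingers": 42},
  {"travel": [0,0.003,0],"angular": [0,0,0],"fingers": 42},
  {"travel": [0,0,0],"angular": [0,0,0],"fingers": 42},
])

```text
clock: 27.88
ee_pos: [0.5783, -0.118, 0.0916]
tool_rot: [[0.384, 0.523, -0.761], [0.914, -0.096, 0.395], [0.134, -0.847, -0.515]]
ft_force: [0.4, 0.1, -0.2]
width: 0.0397
```

```bash
python3 neck.py -.012 15 "(.5722,-.1175,.1017)"; python3 look.py w5|tail -1
```

```text
t 27.8833 p [ 0.5783 -0.118   0.0916] target [ 0.5785 -0.1186  0.0915] w 0.03969668065079524 
j [ 0.607   0.3564 -0.5325  2.2352  1.4427  0.1942 -0.0944]
dist world [ 0.0002 -0.0006 -0.0001] in tool [-0.0005  0.0002 -0.0004] rotvec [ 0.216  -0.0106 -0.2467] 0.3281202729443414
F [ 0.3501  0.1417 -0.236 ] M along n 0.042731015734890465 jaw turn deg 15.011049880811449 axis err 0.3279495052695922
N [387.3549 385.4142]
```

View pics/w5b.png

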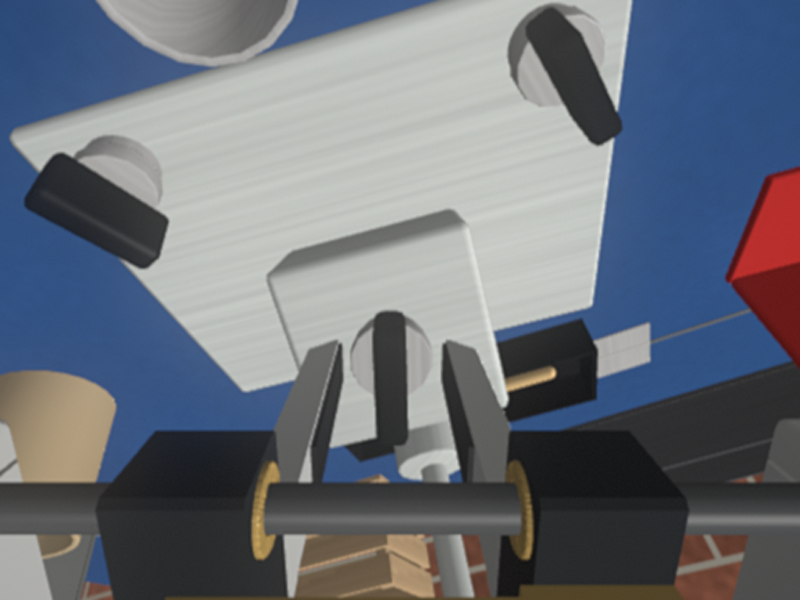

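The pose is on target. The neck wing at (391,380) lies between the open fingers, and the tips are above the hub. Now I close.

Emit:
arm_command([
  {"travel": [0,0,0],"angular": [0,0,0],"fingers": 0},
  {"travel": [0,0,0],"angular": [0,0,0],"fingers": 0},
  {"travel": [0,0,0],"angular": [0,0,0],"fingers": 0},
  {"travel": [0,0,0],"angular": [0,0,0],"fingers": 0},
  {"travel": [0,0,0],"angular": [0,0,0],"fingers": 0},
  {"travel": [0,0,0],"angular": [0,0,0],"fingers": 0},
  {"travel": [0,0,0],"angular": [0,0,0],"fingers": 0},
  {"travel": [0,0,0],"angular": [0,0,0],"fingers": 0},
  {"travel": [0,0,0],"angular": [0,0,0],"fingers": 0},
  {"travel": [0,0,0],"angular": [0,0,0],"fingers": 0},
  {"travel": [0,0,0],"angular": [0,0,0],"fingers": 0},
  {"travel": [0,0,0],"angular": [0,0,0],"fingers": 0},
])

```text
clock: 28.93
ee_pos: [0.577, -0.1177, 0.0907]
tool_rot: [[0.384, 0.522, -0.762], [0.914, -0.095, 0.395], [0.134, -0.848, -0.513]]
ft_force: [-6.1, -3.8, 5.8]
width: 0.0123
```

```bash
python3 neck.py -.012 15 "(.5722,-.1175,.1017)"
```

```text
t 28.9333 p [ 0.577  -0.1177  0.0907] target [ 0.5785 -0.1186  0.0915] w 0.012305174594299749 
j [ 0.6085  0.3567 -0.5334  2.2371  1.4434  0.1931 -0.095 ]
dist world [ 0.0015 -0.0009  0.0009] in tool [-0.0001  0.0001 -0.0019] rotvec [ 0.1006 -0.0319 -0.2149] 0.2394166670721659
F [-6.1017 -3.7709  5.8247] M along n 0.0736738791958198 jaw turn deg 15.03209019951487 axis err 0.2372817808232979
```

Emit:
arm_command([
  {"travel": [0,0,0],"angular": [0,5,0],"fingers": 0},
  {"travel": [0,0,0],"angular": [0,5,0],"fingers": 0},
  {"travel": [0,0,0],"angular": [0,5,0],"fingers": 0},
  {"travel": [0,0,0],"angular": [0,5,0],"fingers": 0},
  {"travel": [0,0,0],"angular": [0,5,0],"fingers": 0},
  {"travel": [0,0,0],"angular": [0,5,0],"fingers": 0},
  {"travel": [0,0,0],"angular": [0,5,0],"fingers": 0},
  {"travel": [0,0,0],"angular": [0,5,0],"fingers": 0},
])

```text
clock: 29.6
ee_pos: [0.5781, -0.1164, 0.0912]
tool_rot: [[0.783, 0.524, -0.335], [0.443, -0.093, 0.892], [0.436, -0.847, -0.304]]
ft_force: [2.6, 0.2, 3.3]
width: 0.0116
```

```bash
python3 neck.py -.012 55 "(.5722,-.1175,.1017)"
```

```text
t 29.6 p [ 0.5781 -0.1164  0.0912] target [ 0.5785 -0.1186  0.0915] w 0.011563122552921905 
j [ 0.6076  0.3568 -0.5341  2.2361  1.4435  0.1917 -0.7974]
dist world [ 0.0004 -0.0022  0.0003] in tool [-0.0005  0.0002 -0.0022] rotvec [ 0.1458 -0.2122  0.0474] 0.2617743132905845
F [2.5547 0.2124 3.2665] M along n 0.13749534767097443 jaw turn deg 55.212148411885394 axis err 0.15327483272569004
```

Emit:
arm_command([
  {"travel": [0,0,0],"angular": [0,5,0],"fingers": 0},
  {"travel": [0,0,0],"angular": [0,5,0],"fingers": 0},
  {"travel": [0,0,0],"angular": [0,5,0],"fingers": 0},
  {"travel": [0,0,0],"angular": [0,5,0],"fingers": 0},
  {"travel": [0,0,0],"angular": [0,5,0],"fingers": 0},
  {"travel": [0,0,0],"angular": [0,5,0],"fingers": 0},
  {"travel": [0,0,0],"angular": [0,5,0],"fingers": 0},
  {"travel": [0,0,0],"angular": [0,5,0],"fingers": 0},
  {"travel": [0,0,0],"angular": [0,5,0],"fingers": 0},
  {"travel": [0,0,0],"angular": [0,5,0],"fingers": 0},
  {"travel": [0,0,0],"angular": [0,5,0],"fingers": 0},
  {"travel": [0,0,0],"angular": [0,5,0],"fingers": 0},
  {"travel": [0,0,0],"angular": [0,5,0],"fingers": 0},
  {"travel": [0,0,0],"angular": [0,5,0],"fingers": 0},
  {"travel": [0,0,0],"angular": [0,5,0],"fingers": 0},
  {"travel": [0,0,0],"angular": [0,5,0],"fingers": 0},
  {"travel": [0,0,0],"angular": [0,5,0],"fingers": 0},
  {"travel": [0,0,0],"angular": [0,5,0],"fingers": 0},
  {"travel": [0,0,0],"angular": [0,3,0],"fingers": 0},
  {"travel": [0,0,0],"angular": [0,0,0],"fingers": 0},
])

```text
clock: 31.27
ee_pos: [0.5808, -0.1177, 0.0932]
tool_rot: [[0.291, 0.527, 0.798], [-0.914, -0.094, 0.396], [0.284, -0.845, 0.454]]
ft_force: [23.1, -7.1, -1.7]
width: 0.0117
```

```bash
python3 neck.py -.012 148 "(.5722,-.1175,.1017)"
```

```text
t 31.2667 p [ 0.5808 -0.1177  0.0932] target [ 0.5785 -0.1186  0.0915] w 0.011715447213158951 
j [ 0.6072  0.3564 -0.5327  2.2318  1.444   0.1916 -2.4202]
dist world [-0.0023 -0.0009 -0.0017] in tool [-0.0003  0.0003 -0.0029] rotvec [-0.2352 -0.2357  0.3311] 0.4695647085987306
F [23.0739 -7.0895 -1.7212] M along n -0.04443170172537508 jaw turn deg 148.23634150304363 axis err 0.40614675265603745
```

Emit:
arm_command([
  {"travel": [0,0,0],"angular": [0,3,0],"fingers": 0},
  {"travel": [0,0,0],"angular": [0,3,0],"fingers": 0},
  {"travel": [0,0,0],"angular": [0,2,0],"fingers": 0},
  {"travel": [0,0,0],"angular": [0,0,0],"fingers": 0},
  {"travel": [0,0,0],"angular": [0,0,0],"fingers": 0},
])

```text
clock: 31.68
ee_pos: [0.5808, -0.118, 0.0933]
tool_rot: [[0.18, 0.527, 0.83], [-0.959, -0.095, 0.268], [0.22, -0.844, 0.488]]
ft_force: [22.9, -7.8, -2.0]
width: 0.0118
```

```bash
python3 neck.py -.012 156 "(.5722,-.1175,.1017)"
```

```text
t 31.6833 p [ 0.5808 -0.118   0.0933] target [ 0.5785 -0.1186  0.0915] w 0.01180037622944563 
j [ 0.6073  0.3563 -0.5325  2.2317  1.4442  0.1919 -2.5559]
dist world [-0.0024 -0.0006 -0.0017] in tool [-0.0002  0.0003 -0.003 ] rotvec [-0.2762 -0.0105  0.3231] 0.4251647167640898
F [22.8988 -7.7788 -1.9777] M along n 0.38883827261999954 jaw turn deg 156.01124064275388 axis err 0.42503598050833885
```

Emit:
arm_command([
  {"travel": [0,0,0],"angular": [0,1.5,0],"fingers": 0},
  {"travel": [0,0,0],"angular": [0,1.5,0],"fingers": 0},
  {"travel": [0,0,0],"angular": [0,0,0],"fingers": 0},
  {"travel": [0,0,0],"angular": [0,0,0],"fingers": 0},
])

```text
clock: 32.02
ee_pos: [0.5808, -0.1179, 0.0933]
tool_rot: [[0.137, 0.527, 0.839], [-0.971, -0.095, 0.218], [0.195, -0.844, 0.499]]
ft_force: [22.1, -7.7, -0.8]
width: 0.0123
```

```bash
python3 neck.py -.012 158 "(.5722,-.1175,.1017)"
```

```text
t 32.0167 p [ 0.5808 -0.1179  0.0933] target [ 0.5785 -0.1186  0.0915] w 0.012349273985718102 
j [ 0.6073  0.3562 -0.5325  2.2318  1.4444  0.1919 -2.608 ]
dist world [-0.0023 -0.0006 -0.0017] in tool [-0.      0.0003 -0.0029] rotvec [-0.2894 -0.9816  0.313 ] 1.070178478959819
F [22.1049 -7.6815 -0.793 ] M along n 0.6905381268096952 jaw turn deg 158.98241264406713 axis err 0.42626996978872234
```

The moment rose to 0.69 N m at 159° while the wing stayed put, so the neck bolt is home. I release it and back out along the axis.

Emit:
arm_command([
  {"travel": [0,0,0],"angular": [0,0,0],"fingers": 42},
  {"travel": [0,0,0],"angular": [0,0,0],"fingers": 42},
  {"travel": [0,0,0],"angular": [0,0,0],"fingers": 42},
  {"travel": [0,0,0],"angular": [0,0,0],"fingers": 42},
  {"travel": [0,0,0],"angular": [0,0,0],"fingers": 42},
  {"travel": [0,0,0],"angular": [0,0,0],"fingers": 42},
  {"travel": [0,0,0],"angular": [0,0,0],"fingers": 42},
  {"travel": [0,0,0],"angular": [0,0,0],"fingers": 42},
  {"travel": [0,0,0],"angular": [0,0,0],"fingers": 42},
  {"travel": [0,-0.004,0],"angular": [0,0,0],"fingers": 42},
  {"travel": [0,-0.004,0],"angular": [0,0,0],"fingers": 42},
  {"travel": [0,-0.004,0],"angular": [0,0,0],"fingers": 42},
  {"travel": [0,-0.004,0],"angular": [0,0,0],"fingers": 42},
  {"travel": [0,-0.004,0],"angular": [0,0,0],"fingers": 42},
  {"travel": [0,-0.004,0],"angular": [0,0,0],"fingers": 42},
  {"travel": [0,-0.004,0],"angular": [0,0,0],"fingers": 42},
  {"travel": [0,-0.004,0],"angular": [0,0,0],"fingers": 42},
  {"travel": [0,-0.004,0],"angular": [0,0,0],"fingers": 42},
])

```text
clock: 33.52
ee_pos: [0.5585, -0.1131, 0.1214]
tool_rot: [[0.139, 0.523, 0.841], [-0.972, -0.093, 0.218], [0.192, -0.848, 0.495]]
ft_force: [-0.2, -0.0, 0.1]
width: 0.0393
```

```bash
python3 neck.py .1 159 "(.5722,-.1175,.1017)"
```

```text
t 33.5167 p [ 0.5585 -0.1131  0.1214] target [ 0.52   -0.1084  0.1865] w 0.03931042629537496 
j [ 0.745   0.2788 -0.6755  2.259   1.1224  0.2139 -2.295 ]
dist world [-0.0385  0.0047  0.0651] in tool [ 0.0026 -0.0758  0.0008] rotvec [-0.0152  0.0231  0.1225] 0.125571059953143
F [-0.2389 -0.0413  0.1265] M along n -0.025614363037912605 jaw turn deg 158.97688135908908 axis err 0.12342150423323979
```

Emit:
arm_command([
  {"travel": [0,-0.003,0],"angular": [0,0,0],"fingers": 42},
  {"travel": [0,-0.003,0],"angular": [0,0,0],"fingers": 42},
  {"travel": [0,-0.003,0],"angular": [0,0,0],"fingers": 42},
  {"travel": [0,-0.003,0],"angular": [0,0,0],"fingers": 42},
  {"travel": [0,-0.003,0],"angular": [0,0,0],"fingers": 42},
  {"travel": [0,-0.003,0],"angular": [0,0,0],"fingers": 42},
  {"travel": [0,-0.004,0],"angular": [0,0,0],"fingers": 42},
  {"travel": [0,-0.004,0],"angular": [0,0,0],"fingers": 42},
  {"travel": [0,-0.004,0],"angular": [0,0,0],"fingers": 42},
  {"travel": [0,-0.004,0],"angular": [0,0,0],"fingers": 42},
  {"travel": [0,-0.005,0],"angular": [0,0,0],"fingers": 42},
  {"travel": [0,-0.01,0],"angular": [0,0,0],"fingers": 42},
  {"travel": [0,-0.015,0],"angular": [0,0,0],"fingers": 42},
  {"travel": [0,-0.015,0],"angular": [0,0,0],"fingers": 42},
  {"travel": [0,-0.015,0],"angular": [0,0,0],"fingers": 42},
  {"travel": [0,-0.015,0],"angular": [0,0,0],"fingers": 42},
  {"travel": [0,0,0],"angular": [0,0,0],"fingers": 42},
])

```text
clock: 34.93
ee_pos: [0.5095, -0.1067, 0.1991]
tool_rot: [[0.135, 0.52, 0.844], [-0.972, -0.096, 0.215], [0.193, -0.849, 0.492]]
ft_force: [0.2, -0.5, 0.8]
width: 0.0396
```

```bash
python3 neck.py .15 159 "(.5722,-.1175,.1017)"; python3 - <<'E'
from h import *
d=snap('top','top9'); a=d['image'][140:320,190:460,::-1]
b=dict(np.load('pics/top0.npz'))['image'][140:320,190:460,::-1]
cv2.imwrite('pics/fin.png',np.hstack([cv2.resize(i,None,fx=1.48,fy=1.48,interpolation=cv2.INTER_CUBIC) for i in(b,a)]))
E
```

```text
t 34.9333 p [ 0.5095 -0.1067  0.1991] target [ 0.4939 -0.1039  0.2289] w 0.0396072463991498 
j [ 1.3911  0.0166 -1.2426  2.2813  0.1075  0.2999 -1.3209]
dist world [-0.0157  0.0028  0.0298] in tool [ 0.0009 -0.0337  0.0021] rotvec [ 0.2164 -0.1352  0.2852] 0.3827235080559196
F [ 0.2109 -0.4522  0.8304] M along n 0.01126599877449418 jaw turn deg 159.13466607623886 axis err 0.35804622296834043
```

View pics/fin.png

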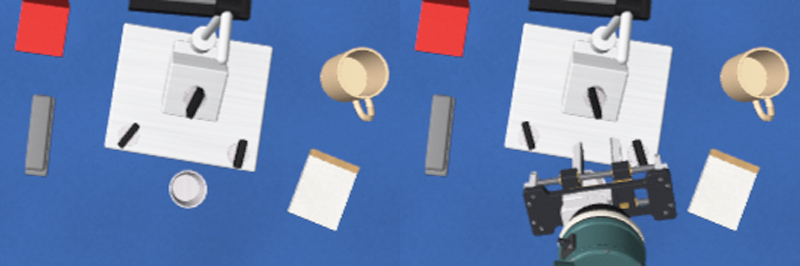

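The before/after pair shows all three wings now tilted the same way. Mug, notepad, stapler and bookend have not moved; the clip holder is hidden under the hand. A last numeric check of the wing angles:

```bash
python3 - <<'E'
from h import *
th=np.radians(-9.85);n=np.array([-np.sin(.5585)*np.cos(th),-np.sin(.5585)*np.sin(th),np.cos(.5585)])
yb=np.array([-np.sin(th),np.cos(th),0]);xb=np.array([np.cos(th),np.sin(th),0]);u0=np.cross(yb,n)
w=viewer.get_image('wrist'); t=dict(np.load('pics/top9.npz'))
T={'L':(t,(.526,-.018,.046),np.array([0,0,1.]),xb),'R':(t,(.495,-.196,.046),np.array([0,0,1.]),xb),
 'Lw':(w,(.526,-.018,.046),np.array([0,0,1.]),xb),'N':(w,(.570,-.117,.1055),n,u0),'Nt':(t,(.570,-.117,.1055),n,u0)}
for k,(d,G,nn,u) in T.items():
    im=cv2.cvtColor(d['image'],cv2.COLOR_RGB2HSV); cs,_=cv2.findContours((im[...,2]<80).astype(np.uint8),cv2.RETR_EXTERNAL,cv2.CHAIN_APPROX_NONE)
    g=proj(d,G); c=min((c for c in cs if cv2.contourArea(c)>20),key=lambda c:np.linalg.norm(c.reshape(-1,2).mean(0)-g))
    P=[]
    for p in c.reshape(-1,2):
        o,r=ray(d,*p); X=o+r*((np.array(G)-o)@nn)/(r@nn)-G; P.append([X@u,X@yb])
    P=np.array(P)*1000; _,_,V=np.linalg.svd(P-P.mean(0)); v=V[0]
    print(k,'turn deg',(-np.degrees(np.arctan2(v[1],v[0])))%180,'centre',P.mean(0),'size',cv2.minAreaRect(P.astype(np.float32))[1])
E
```

```text
L turn deg 155.68502473972143 centre [-0.4882  0.3591] size (42.48777389526367, 9.05166244506836)
R turn deg 153.0477704568965 centre [0.5245 1.9992] size (40.78517532348633, 11.983684539794922)
Lw turn deg 153.26838051831805 centre [-1.5111 -0.1575] size (45.437984466552734, 11.907297134399414)
N turn deg 155.10778197094194 centre [0.4487 1.0338] size (47.645870208740234, 10.118812561035156)
Nt turn deg 156.9947026232846 centre [3.4677 0.7228] size (52.43596649169922, 11.370545387268066)
```

All wings read 153–157° against the stop at 154.7°, and the robot touches nothing. I hand in.

```bash
python3 -c "
from bench import bot; print(bot.job_done())"
```

```text
the job is handed in; nothing more can be done
None
```

I tightened the three wing bolts in the order asked (left foot, right foot, slanted neck), each in one grip, until it met its stop. The job is handed in, at about 35 s of the 72 s allowed.

**Last checks**
- **Stops:** the moment about each bolt rose sharply at the expected end angle, to between 0.44 and 0.69 N m against 0.06 N m of normal drag.
- **Angles:** after release the cameras read the left bolt at 153–156°, the right at 153° and the neck at 155–157°. The stop is at 154.7°.
- **Surroundings:** the mug, notepad, stapler and bookend stand where they were. The clip holder was hidden under the hand in the last top picture and the pen tray only partly in frame, so I did not confirm those two. The force readings showed no sign of touching either. The gripper hung clear with about zero force at hand-in.

**What went wrong on the way**
- **Left bolt:** my first close was too low and the fingers lightly touched the steel hub (about 8 N). I raised the grip 6 mm and closed again on the wing.
- **Neck bolt:** the first approach stopped 6 cm short because joint 6 reached its limit. I backed off, swung the elbow to the other side with a loop in free space, and came in again along the axis.
- **Neck bolt side force:** while turning it the wrist force rose to about 24 N, from a 2–3 mm offset between the grip and the bolt's axis. That is well under the 120 N limit.

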